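# Stir the small pralines through the sizing sieve

### The arm

A 6-joint arm with a two-finger parallel gripper is mounted at the origin on the work surface. World frame = base frame: x ahead of the robot, y to its left, z up, the work surface at z = 0. Lengths are in mm, angles in rad, forces in N, time in s.
With the tool pointing down it reaches from about 275 to 775 mm from the base axis. Payload 14.6 kg.
Tool frame: the origin (TCP) lies at the very end of the fingers, on their centre line; the grasp point (between the pads) lies 19 mm behind it; z points along the fingers, y is the line along which they close (so a half turn about z gives the same grasp; the last joint's range is limited). The gripper opens to 85 mm and grips with 20 to 120 N. Pads are 22 mm wide; open, the fingers measure 114 mm over their backs; the gripper's body (76 mm by 85 mm) begins 54 mm behind the grasp point. The pads swing forward as they close: fully open they stand 13 mm farther back than shut.
Start: joints at [-1.41, 0.263, -0.048, 1.259, 0, 1.415], TCP at [163.047, -499.043, 231.278] pointing down, gripper open.
Joint ranges: [-2.65, 2.65], [-0.89, 1.7], [-1.18, 1.37], [-2.13, 2.11], [-1.35, 1.29], [-3.14, 3.14]. Speed limits (rad/s): [1.89, 1.89, 2.57, 2.79, 3.14, 3.14].

### API

Orientations are given as a rotation vector (axis times angle).
In Python, from bench import env gives the robot as it stands.
- The arm moves only by the tool jog_arm, never from a script. Its argument "deltas" is a list of rows, each an object of numbers: "hand": the opening, from 0 (shut) to 1 (fully open); "tx", "ty", "tz": the shift along the world's x, y, z scaled (see below); "spin": the turn about the world's z scaled (see below). A call has 1 to 20 rows; each row is the pose to reach, as a shift and turn from the pose commanded when the call began; what a row does not reach only later rows make up. The controller multiplies each number of a shift by 0.25 m and each number of a turn by 45 degrees. A row lasts 1/12 s, in which the tool goes at most 41.7 mm and 7.16 degrees, less where a joint would pass 70% of its speed; a pose out of reach is approached as far as the arm can. A call with a number of a shift or a turn outside -1 to 1 is refused whole. A call with a gripper value outside its range is refused whole. The fingers move at their own pace and stop on an object; "newtons" is the grip in N (left out, the last holds). Time passes only in rows, so rows that repeat a pose let the fingers close. It gives the time, the measured TCP pose, the force, the opening and the grip force at its end, in the units of the state.
- env.sense(): the state, without advancing time (a new reading comes with each control period).
- env.read_camera(name): name is "scene" or "top" or "wrist"; returns the picture (420x560x3 uint8, red, green, blue); there is no depth.
- env.calibration(name): a dict with "intrinsics" (3x3 intrinsics, pixels), "R" (3x3) and "t" (3): a world point X has camera coordinates R X + t; the wrist camera has in their place "T_tool_cam" (4x4, takes a point from camera to tool coordinates, whose origin is the TCP and whose axes are the flange's). Camera axes: x right, y down, z forward; pixel columns grow to the right and rows downward; lengths in mm; the calibration is good to about 2 mm. A picture is of the moment at which its call begins: read the wrist's pose just before it. calibration takes no time and is no camera call.
- env.finish_job(): hands the job in; it is judged then, once.
The state is a dict: "clock": time; "q": joint angles; "joint_velocities": joint speeds; "joint_torque": joint torques, N m; "eef_pos": TCP position; "tcp_rot": TCP orientation; "force": force on the tool from outside, world axes, zero at the start; "ft_torque": the same for the moment, N m; "gripper_width": opening from 0.0 (shut) to 1.0 (fully open); "finger_force": force on a finger pad.
Only numpy, scipy, OpenCV 4.12 (cv2) and the standard library are available. Lean on these libraries where they do the work, as an engineer would, in place of code of your own. Each camera call takes 0.05 s, during which the arm holds its last target. There are 200 camera calls.

### The job

Take the wooden paddle out of the jar, lower its foot onto the bare middle of the sieve plate until you feel it touch, and then stir the pralines round with it, never bearing down hard on the sieve, until all four small ones have dropped through the openings into the tray below and only the large one is left on the plate. Move the pralines with the paddle only, not with the gripper. Then stand the paddle back in the jar, foot down, and leave the bowl and the small mould where they are.

Things in the scene. Friction and masses are not known exactly. Their poses are not given: they have to be found in the camera images.
- sieve: Sizing sieve, fixed: round pale wooden catch tray, radius 127 mm (floor 4 mm thick, lip 20 mm high), and on four thin legs a steel plate 220 mm wide, 5 mm thick, its top 90 mm above the table, solid but for four openings, at +x, +y, -x and -y. A round wall on it, inner radius 105, 3 mm thick, rises to 130 mm above the table. Origin: middle of the tray's underside, z up.
- sieve_plate (a point): Middle of the top of the sieve plate, 90 mm above the table. At the start a disc of 22 mm radius or more is bare here.
- opening_a (a point): Centre of the opening on the sieve's +x side, 72.5 mm from the middle, level with the plate's top. Rectangular: 65 mm long towards the middle (from 40 mm off it right out to the round wall), 38 mm across.
- opening_b (a point): Centre of the opening on the sieve's +y side, 72.5 mm from the middle, level with the plate's top. Rectangular: 65 mm long towards the middle (from 40 mm off it right out to the round wall), 38 mm across.
- opening_c (a point): Centre of the opening on the sieve's -x side, 72.5 mm from the middle, level with the plate's top. Rectangular: 65 mm long towards the middle (from 40 mm off it right out to the round wall), 38 mm across.
- opening_d (a point): Centre of the opening on the sieve's -y side, 72.5 mm from the middle, level with the plate's top. Rectangular: 65 mm long towards the middle (from 40 mm off it right out to the round wall), 38 mm across.
- small_1: Small praline, chocolate brown, squat round dome 26 mm in diameter, 24 mm high, 15 g; starts standing on the plate. Origin: centre of its underside, z along its axis.
- small_2: Small praline, chocolate brown, squat round dome 26 mm in diameter, 24 mm high, 15 g; starts standing on the plate. Origin: centre of its underside, z along its axis.
- small_3: Small praline, chocolate brown, squat round dome 26 mm in diameter, 24 mm high, 15 g; starts standing on the plate. Origin: centre of its underside, z along its axis.
- small_4: Small praline, chocolate brown, squat round dome 26 mm in diameter, 24 mm high, 15 g; starts standing on the plate. Origin: centre of its underside, z along its axis.
- large: Large praline, chocolate brown, squat round dome 72 mm in diameter, 28 mm high, 100 g; too big for the openings; the only one; starts standing on the plate. Origin: centre of its underside, z along its axis.
- paddle: Wooden stirring paddle, 225 mm long, 90 g. Origin: centre of the foot's flat end; z runs up the handle. Foot: flat blade 12 mm thick (along x), 40 mm wide (along y), from 0 to 60 mm; then a square handle, 18 x 18 mm, to 225 mm. It starts in the jar, foot down, leaning about 27 degrees (in its x-z plane), the handle over the rim roughly towards the robot's left (+y).
- paddle_top (a point): Centre of the top end of the paddle's handle, 225 mm from the foot's end.
- jar: White stoneware utensil jar, fixed to the table, round, outer radius 46 mm, inner radius 40 mm, 110 mm high, inner floor 8 mm above the table. Origin: centre of its underside.
- bowl: Bystander: mint-green plastic mixing bowl, 120 mm across, 60 mm high. Origin: centre of its underside.
- mould: Bystander: small brown slab praline mould, 60 x 99 x 22 mm. Origin: centre of the underside.

How it is judged:
By the outcome, as a careful person would: the job done as asked, in the order asked, and still so for the second after the job is handed in, with the robot touching nothing.
It also fails if it takes over 72 s, if anything falls off the work surface, if the arm or the gripper's body presses on something with over 40 N, if the wrist force passes 120 N, or if a joint passes its speed limit or range.

## Working session

There is one attempt and no reset: what is moved stays moved. The work goes in short steps, Python scripts to look and compute and a tool call to move; the robot and the scene stay as the last step left them, time stands still between calls to the robot, and variables do not carry over. Pictures are saved under pics/ and viewed, at most 10 in all, crops included, and the job is handed in when it is done.

Besides the shell and the picture viewer there is one more tool, called after "Request:" in YAML: its name, and indented under it one key for each argument. jog_arm: Moves the arm, as the interface text tells. Shifts and turns lie within -1 to 1; 1 stands for 0.25 m of shift or 45 degrees of turn. Its arguments: {"type":"object","properties":{"deltas":{"type":"array","items":{"type":"object","properties":{"hand":{"type":"number"},"tx":{"type":"number"},"ty":{"type":"number"},"tz":{"type":"number"},"spin":{"type":"number"}}}},"newtons":{"type":"number"}},"required":["deltas"]}

```bash
mkdir -p pics; ls; python3 - <<'E'
from bench import env
import cv2,numpy as np
s=env.sense(); print({k:np.round(v,3).tolist() for k,v in s.items()})
for n in("scene","top"):
    cv2.imwrite(f"pics/{n}0.png",env.read_camera(n)[:,:,::-1])
    c=env.calibration(n); print(n,{k:np.round(v,3).tolist() for k,v in c.items()})
print(env.calibration("wrist"))
E
```

```text
pics
{'clock': 0.0, 'q': [-1.41, 0.264, -0.049, 1.259, -0.0, 1.416], 'joint_velocities': [0.001, 0.0, 0.001, -0.002, -0.001, -0.0], 'joint_torque': [0.001, -63.763, 38.457, 0.014, 0.0, 0.0], 'eef_pos': [163.011, -498.785, 230.823], 'tcp_rot': [-3.101, -0.494, 0.0], 'force': [0.678, -0.503, 0.549], 'ft_torque': [-0.038, 0.022, 0.008], 'finger_force': 0.0, 'gripper_width': 0.997}
scene {'intrinsics': [[507.126, 0.0, 272.197], [0.0, 507.126, 210.087], [0.0, 0.0, 1.0]], 'R': [[-0.104, 0.994, -0.018], [0.721, 0.063, -0.69], [-0.685, -0.085, -0.724]], 't': [59.849, -330.711, 1504.545]}
top {'intrinsics': [[450.678, 0.0, 278.705], [0.0, 450.678, 209.887], [0.0, 0.0, 1.0]], 'R': [[0.026, -0.999, -0.022], [-0.998, -0.024, -0.057], [0.056, 0.023, -0.998]], 't': [8.952, 583.478, 1179.783]}
{'intrinsics': array([[363.37221053,   0.        , 280.56535181],
       [  0.        , 363.37221053, 209.69332891],
       [  0.        ,   0.        ,   1.        ]]), 'T_tool_cam': array([[-6.80088081e-04, -9.54849733e-01, -2.97088413e-01,
         7.51565092e+01],
       [ 9.99999343e-01, -9.23486988e-04,  6.78934825e-04,
         1.86421188e-01],
       [-9.22638020e-04, -2.97087756e-01,  9.54849734e-01,
        -1.42451928e+02],
       [ 0.00000000e+00,  0.00000000e+00,  0.00000000e+00,
         1.00000000e+00]])}
```

View pics/scene0.png

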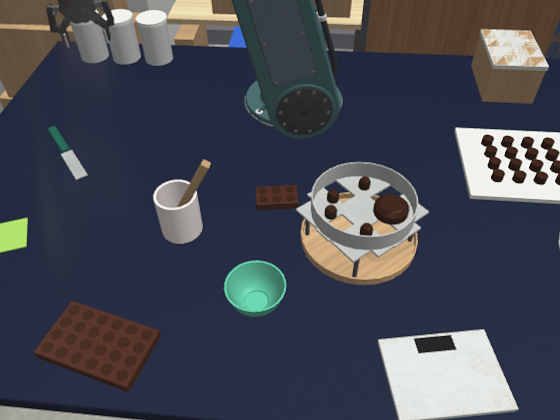

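View pics/top0.png

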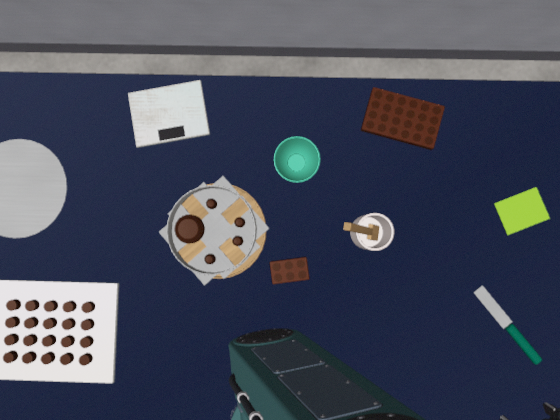

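The scene view shows the jar near (180,210) with the paddle handle tip at (205,165), and the sieve near (363,215) with the large praline at (391,208). In the top view the jar is at (372,232), the handle tip at (347,226) and the sieve at (212,230), with small pralines at (211,204), (239,222), (237,241) and (210,259).

```bash
cat > h.py <<'E'
import numpy as np,cv2
from bench import env
def ray(n,u,v):
    c=env.calibration(n);R=np.array(c["R"]);t=np.array(c["t"])
    d=R.T@np.linalg.inv(c["intrinsics"])@np.array([u,v,1.]);return -R.T@t,d/np.linalg.norm(d)
def onz(n,u,v,z):
    o,d=ray(n,u,v);return o+d*(z-o[2])/d[2]
def proj(n,X):
    c=env.calibration(n);p=np.array(c["intrinsics"])@(np.array(c["R"])@np.array(X,float)+np.array(c["t"]));return p[:2]/p[2]
def tri(a,b):
    (o1,d1),(o2,d2)=ray("scene",*a),ray("top",*b)
    s=np.linalg.lstsq(np.c_[d1,-d2],o2-o1,rcond=None)[0]
    p,q=o1+s[0]*d1,o2+s[1]*d2;return (p+q)/2,np.linalg.norm(p-q)
def blobs(m,amin=20):
    n,l,st,c=cv2.connectedComponentsWithStats(m.astype(np.uint8));return [(c[i].round(1),st[i].tolist()) for i in range(1,n) if st[i,4]>=amin]
E
python3 - <<'E'
from h import *
T=cv2.imread("pics/top0.png");S=cv2.imread("pics/scene0.png")
a=cv2.resize(T[170:290,150:280],None,fx=3,fy=3,interpolation=cv2.INTER_CUBIC)
b=cv2.resize(T[200:260,330:405],(390,312),interpolation=cv2.INTER_CUBIC)
c=cv2.resize(S[150:250,145:225],(400,500),interpolation=cv2.INTER_CUBIC)[:,:]
C=np.zeros((600,800,3),np.uint8);C[:360,:390]=a;C[:500,400:]=c
C2=np.zeros((600,800,3),np.uint8);C[360:600,:300]=cv2.resize(b,(300,240))
cv2.imwrite("pics/crop0.png",C)
def dark(img,x0,y0,x1,y1):
    i=img.astype(int);m=(i[:,:,2]<110)&(i[:,:,2]>i[:,:,0]+8);k=np.zeros_like(m);k[y0:y1,x0:x1]=1
    return blobs(m&k,15)
print("top",dark(T,165,180,265,280));print("scene",dark(S,305,160,425,260))
h=T.astype(int);w=(h.min(2)>150);w[:, :335]=0;w[:,400:]=0;w[:205]=0;w[260:]=0
pts=np.argwhere(w)[:,::-1];hull=cv2.convexHull(pts.astype(np.int32));print("jar",cv2.fitEllipse(hull))
g=(h[:,:,1]>h[:,:,2]+40)&(h[:,:,0]>80);print("bowl",[b for b in blobs(g,300)])
m=cv2.inRange(T,(20,60,100),(110,150,190));m[:,:335]=0;m[:,400:]=0;m[:205]=0;m[260:]=0;print("padT",blobs(m,10))
m=cv2.inRange(S,(20,60,100),(110,150,190));m[:,:170]=0;m[:,225:]=0;m[:150]=0;m[215:]=0;print("padS",blobs(m,10))
E
```

```text
top [(array([211.1, 203.5]), [206, 199, 11, 10, 84]), (array([189.2, 228.5]), [175, 215, 30, 28, 663]), (array([239.5, 222.1]), [235, 218, 10, 9, 77]), (array([237.3, 240.6]), [233, 236, 10, 10, 80]), (array([209.7, 258.7]), [205, 254, 11, 10, 82])]
scene [(array([364. , 182.8]), [358, 176, 12, 14, 125]), (array([332.7, 196. ]), [327, 190, 13, 13, 131]), (array([390.5, 208.7]), [372, 195, 37, 30, 845]), (array([330.4, 211.8]), [325, 205, 12, 15, 137]), (array([365.9, 229.1]), [360, 223, 13, 13, 129]), (array([307.8, 255.3]), [305, 249, 8, 11, 31])]
jar ((374.34112548828125, 231.32351684570312), (37.680686950683594, 37.952369689941406), 132.27413940429688)
bowl [(array([296.5, 158.9]), [273, 136, 48, 47, 1744])]
padT [(array([363.4, 229.8]), [343, 222, 36, 18, 291])]
padS [(array([196.6, 176.3]), [178, 159, 33, 46, 181])]
```

View pics/crop0.png

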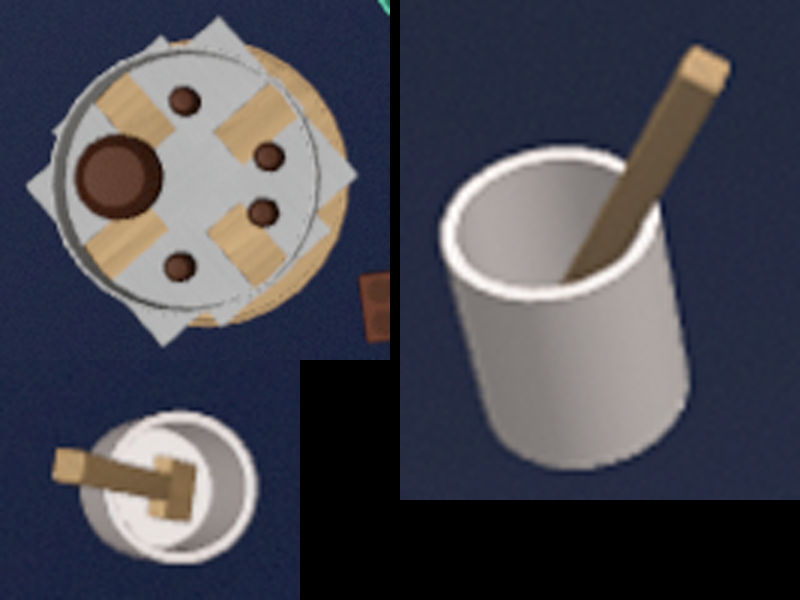

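The crop gives the paddle top at scene (206,163.6) and top (347,226.5), and the jar rim centre at top (375.4,231.6). The plate corners are at top (223,175.7), (159,232.3), (205,285.3) and (269,228). The paddle blade lies across the lean direction.

```bash
python3 - <<'E'
from h import *
np.set_printoptions(suppress=True,precision=1)
print("ptop",tri((206,163.6),(347,226.5)))
J=onz("top",375.4,231.6,110);print("jar",J)
# rim in scene: ellipse center
print("jar proj scene",proj("scene",[*J[:2],110]), "crop", (proj("scene",[*J[:2],110])-[145,150])*5)
cor=[onz("top",150+u/3,170+v/3,88) for u,v in((219,17),(27,187),(165,346),(357,174))]
print(np.array(cor));C=np.mean(cor,0);print("C",C,[np.linalg.norm(c-C) for c in cor])
print([np.degrees(np.arctan2(*(c-C)[1::-1])) for c in cor])
P=[((364,182.8),(211.1,203.5)),((332.7,196),(239.5,222.1)),((330.4,211.8),(237.3,240.6)),((365.9,229.1),(209.7,258.7)),((390.5,208.7),(189.2,228.5))]
S=[364,182.8]
for n,t in(("s1",(211.1,203.5)),("s2",(239.5,222.1)),("s3",(237.3,240.6)),("s4",(209.7,258.7)),("L",(189.2,228.5))):
    p=onz("top",*t,102);r=p-C;print(n,p,"polar",np.hypot(*r[:2]),np.degrees(np.arctan2(r[1],r[0])),"scene",proj("scene",p))
print("mould",onz("top",290,270.5,22),"bowl",onz("top",296.5,158.9,60))
# pad
for s in (60,150,225):pass
E
```

```text
ptop (array([ 539. , -132.5,  205. ]), np.float64(2.5221838953728075))
jar [ 530.7 -214.9  110. ]
jar proj scene [173.1 192.6] crop [140.6 213.2]
[[661.8 164.   88. ]
 [515.5 320.   88. ]
 [387.2 199.9  88. ]
 [533.3  44.8  88. ]]
C [524.4 182.2  88. ] [np.float64(138.54272986104473), np.float64(138.1305464070482), np.float64(138.40535147870239), np.float64(137.6499138589637)]
[np.float64(-7.539011304139019), np.float64(93.70520323696041), np.float64(172.65248406998074), np.float64(-86.31365270042049)]
s1 [590.  189.2 102. ] polar 65.97192713833648 6.089888667229041 scene [365.  228.4]
s2 [545.8 117.4 102. ] polar 68.24406008998278 -71.78129081135536 scene [329.4 210.1]
s3 [500.2 121.4 102. ] polar 65.4630590195329 -111.78674599414147 scene [331.9 194.7]
s4 [454. 188. 102.] polar 70.66045313130265 175.2750196693654 scene [363.1 181.7]
L [526.9 241.4 102. ] polar 59.2082479499984 87.64184030072072 scene [389.8 207.3]
mould [424.4 -10.3  22. ] bowl [713.1 -19.9  60. ]
```

```bash
python3 - <<'E'
from h import *
np.set_printoptions(suppress=True,precision=1)
print("jar rim tri",tri((175.2,194.6),(375.4,231.6)))
T=cv2.imread("pics/top0.png");hsv=cv2.cvtColor(T,cv2.COLOR_BGR2HSV)
m=cv2.inRange(hsv,(8,60,120),(25,255,255));k=np.zeros_like(m);cv2.circle(k,(212,230),41,255,-1);m&=k
C=np.array([524.4,182.2])
for c,st in blobs(m,40):
    x,y,w,h,a=st;b=np.zeros_like(m);b[y:y+h,x:x+w]=m[y:y+h,x:x+w]
    p=cv2.findNonZero(b);W=np.array([onz("top",*q[0],88)[:2] for q in p],np.float32)
    r=cv2.minAreaRect(W);d=np.array(r[0])-C;print(c,a,"rect",r,"polar",np.hypot(*d),np.degrees(np.arctan2(d[1],d[0])))
# circle wall: interior outline not needed
for u,v,z in((347,226.5,208),(360,228.5,125),(373.75,232,55)):print(onz("top",u,v,z))
E
```

```text
jar rim tri (array([ 530.4, -213.8,  104. ]), np.float64(4.544557619155016))
[194.4 207.1] 334 rect ((578.7207641601562, 233.04391479492188), (62.61769485473633, 37.10117721557617), 46.61848831176758) polar 74.40328682670273 43.10643398717604
[234.4 211.2] 331 rect ((572.9710083007812, 132.89971923828125), (37.32313537597656, 56.519439697265625), 46.53799057006836) polar 69.20737338274628 -45.42692255544121
[231.7 251. ] 344 rect ((474.0357360839844, 135.97854614257812), (59.02255630493164, 36.44968795776367), 42.97770309448242) polar 68.3592120821755 -137.45605801146792
[191.2 250. ] 328 rect ((476.1379089355469, 236.81137084960938), (37.25400924682617, 61.59886169433594), 46.54975128173828) polar 72.8809389345879 131.46822358861397
[ 539.1 -133.4  208. ]
[ 537.  -175.2  125. ]
[ 530.3 -221.2   55. ]
```

Request:
jog_arm:
  deltas:
    - {"tz": 0.16,"spin": 1,"tx": 0.4,"ty": 0.3,"hand": 1}
    - {"tz": 0.16,"spin": 1,"tx": 1,"ty": 0.9}
    - {"tz": 0.16,"spin": 1,"tx": 1,"ty": 1}
    - {"tz": 0.16,"spin": 1,"tx": 1,"ty": 1}
    - {"tz": 0.16,"spin": 1,"tx": 1,"ty": 1}
    - {"tz": 0.16,"spin": 1,"tx": 1,"ty": 1}
    - {"tz": 0.16,"spin": 1,"tx": 1,"ty": 1}
    - {"tz": 0.16,"spin": 1,"tx": 1,"ty": 1}
    - {"tz": 0.16,"spin": 1,"tx": 1,"ty": 1}

```text
validation failed for argument at $.de...
```

Request:
jog_arm:
  deltas:
    - {"hand": 1,"tx": 0.1,"ty": 0.1,"tz": 0.1,"spin": 0.15}

```text
clock: 0.18
eef_pos: [184.9, -476.0, 251.6]
tcp_rot: [-3.064, -0.667, 0.001]
force: [1.0, -0.1, 0.2]
gripper_width: 1.0
finger_force: 0.0
```

Request:
jog_arm:
  deltas:
    - {"hand": 1,"tx": 0.2,"ty": 0.1,"tz": 0,"spin": 1}
    - {"hand": 1,"tx": 0.8,"ty": 0.5,"tz": 0,"spin": 1}
    - {"hand": 1,"tx": 1,"ty": 0.6,"tz": 0,"spin": 1}
    - {"hand": 1,"tx": 1,"ty": 0.6,"tz": 0,"spin": 1}
    - {"hand": 1,"tx": 1,"ty": 0.6,"tz": 0,"spin": 1}
    - {"hand": 1,"tx": 1,"ty": 0.6,"tz": 0,"spin": 1}
    - {"hand": 1,"tx": 1,"ty": 0.6,"tz": 0,"spin": 1}

```text
clock: 0.77
eef_pos: [438.5, -323.4, 255.3]
tcp_rot: [-2.569, -1.808, 0.0]
force: [-0.5, -0.7, 0.1]
gripper_width: 1.002
finger_force: 0.0
```

Request:
jog_arm:
  deltas:
    - {"hand": 1,"tx": 0.2,"ty": 0.3,"tz": 0,"spin": 1}
    - {"hand": 1,"tx": 0.4,"ty": 0.7,"tz": 0,"spin": 1}
    - {"hand": 1,"tx": 0.4,"ty": 0.72,"tz": 0,"spin": 1}
    - {"hand": 1,"tx": 0.4,"ty": 0.72,"tz": 0,"spin": 1}
    - {"hand": 1,"tx": 0.4,"ty": 0.72,"tz": 0,"spin": 1}
    - {"hand": 1,"tx": 0.4,"ty": 0.72,"tz": 0,"spin": 1}
    - {"hand": 1,"tx": 0.4,"ty": 0.72,"tz": 0,"spin": 1}

```text
clock: 1.35
eef_pos: [537.7, -142.7, 254.9]
tcp_rot: [-1.676, -2.656, 0.0]
force: [0.1, -1.1, 0.3]
gripper_width: 1.0
finger_force: 0.0
```

Request:
jog_arm:
  deltas:
    - {"hand": 1,"tx": 0,"ty": 0,"tz": 0,"spin": 1}
    - {"hand": 1,"tx": 0,"ty": 0,"tz": 0,"spin": 1}
    - {"hand": 1,"tx": 0,"ty": 0,"tz": 0,"spin": 1}
    - {"hand": 1,"tx": 0,"ty": 0,"tz": 0,"spin": 1}
    - {"hand": 1,"tx": 0,"ty": 0,"tz": 0,"spin": 1}
    - {"hand": 1,"tx": 0,"ty": 0,"tz": 0,"spin": 1}
    - {"hand": 1,"tx": 0,"ty": 0,"tz": 0,"spin": 1}

```text
clock: 1.93
eef_pos: [536.9, -145.0, 255.0]
tcp_rot: [-0.538, -3.095, -0.0]
force: [0.5, 0.7, -1.1]
gripper_width: 1.004
finger_force: 0.0
```

Request:
jog_arm:
  deltas:
    - {"hand": 1,"tx": 0,"ty": 0,"tz": 0,"spin": 0.32}
    - {"hand": 1,"tx": 0,"ty": 0,"tz": 0,"spin": 0.32}
    - {"hand": 1,"tx": 0,"ty": 0,"tz": 0,"spin": 0.32}
    - {"hand": 1,"tx": 0,"ty": 0,"tz": 0,"spin": 0.32}

```text
clock: 2.27
eef_pos: [537.0, -145.0, 255.1]
tcp_rot: [-0.164, -3.137, -0.0]
force: [-0.5, 0.4, 0.1]
gripper_width: 1.001
finger_force: 0.0
```

Request:
jog_arm:
  deltas:
    - {"hand": 1,"tx": 0,"ty": 0,"tz": -0.1,"spin": 0}
    - {"hand": 1,"tx": 0,"ty": 0,"tz": -0.2,"spin": 0}
    - {"hand": 1,"tx": 0,"ty": 0,"tz": -0.28,"spin": 0}
    - {"hand": 1,"tx": 0,"ty": 0,"tz": -0.32,"spin": 0}
    - {"hand": 1,"tx": 0,"ty": 0,"tz": -0.32,"spin": 0}
    - {"hand": 0.5,"tx": 0,"ty": 0,"tz": -0.32,"spin": 0}
    - {"hand": 0.5,"tx": 0,"ty": 0,"tz": -0.32,"spin": 0}
    - {"hand": 0.5,"tx": 0,"ty": 0,"tz": -0.32,"spin": 0}
  newtons: 25

```text
clock: 2.93
eef_pos: [537.5, -145.2, 176.3]
tcp_rot: [0.16, 3.136, -0.001]
force: [-0.2, -0.8, -0.3]
gripper_width: 0.604
finger_force: 0.0
```

```bash
python3 - <<'E'
from h import *
s=env.sense();print(s["eef_pos"],s["gripper_width"],s["force"],s["finger_force"])
a=env.read_camera("scene")[100:260,100:280,::-1];b=env.read_camera("wrist")[:,:,::-1]
C=np.zeros((420,800,3),np.uint8);C[:320,:360]=cv2.resize(a,None,fx=2,fy=2);C[:330,360:]=cv2.resize(b,(440,330));cv2.imwrite("pics/g1.png",C)
E
```

```text
[ 537.53062152 -145.19963572  176.30995433] 0.6042665416179736 [-0.15052478 -0.81930776 -0.28364575] 0.0
```

View pics/g1.png

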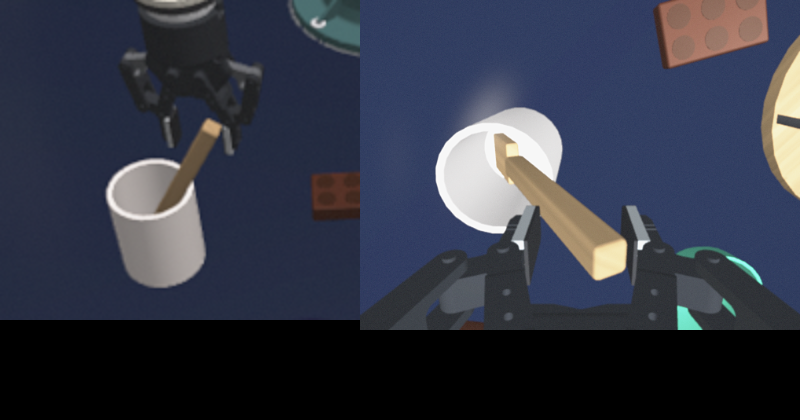

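The wrist view shows the handle end at about wrist pixel (318,333), between the two pads. I'll check it against the height before pushing.

```bash
python3 - <<'E'
from h import *
from scipy.spatial.transform import Rotation as Ro
s=env.sense();c=env.calibration("wrist");T=np.array(c["T_tool_cam"]);R=Ro.from_rotvec(s["tcp_rot"]).as_matrix()
for u,v in((312,333),(195,230)):
    d=T[:3,:3]@np.linalg.inv(c["intrinsics"])@[u,v,1];o=T[:3,3]
    for z in(205,212,110): 
        D=R@d;O=R@o+s["eef_pos"];print(u,z,O+D*(z-O[2])/D[2])
E
```

```text
312 205 [ 544.84748076 -134.88020023  205.        ]
312 212 [ 539.71842189 -135.05719555  212.        ]
312 110 [ 614.4561368  -132.47812096  110.        ]
195 205 [ 500.91415338 -170.56557716  205.        ]
195 212 [ 498.4958095  -168.54076141  212.        ]
195 110 [ 533.73453457 -198.04521942  110.        ]
```

Request:
jog_arm:
  deltas:
    - {"hand": 0.5,"tx": 0,"ty": -0.03,"tz": 0,"spin": 0}
    - {"hand": 0.5,"tx": -0.005,"ty": -0.06,"tz": 0.01,"spin": 0}
    - {"hand": 0.5,"tx": -0.01,"ty": -0.09,"tz": 0.02,"spin": 0}
    - {"hand": 0.45,"tx": -0.01,"ty": -0.12,"tz": 0.03,"spin": 0}
    - {"hand": 0.45,"tx": -0.015,"ty": -0.15,"tz": 0.04,"spin": 0}
    - {"hand": 0.4,"tx": -0.02,"ty": -0.18,"tz": 0.05,"spin": 0}
    - {"hand": 0.4,"tx": -0.02,"ty": -0.21,"tz": 0.05,"spin": 0}
    - {"hand": 0.35,"tx": -0.025,"ty": -0.24,"tz": 0.05,"spin": 0}
    - {"hand": 0.35,"tx": -0.03,"ty": -0.27,"tz": 0.05,"spin": 0}
    - {"hand": 0.35,"tx": -0.03,"ty": -0.3,"tz": 0.05,"spin": 0}
    - {"hand": 0.35,"tx": -0.03,"ty": -0.3,"tz": 0.05,"spin": 0}
  newtons: 25

```text
clock: 3.95
eef_pos: [529.5, -221.4, 187.6]
tcp_rot: [-0.159, -3.137, 0.0]
force: [-0.3, -0.1, -0.0]
gripper_width: 0.346
finger_force: 0.0
```

Request:
jog_arm:
  deltas:
    - {"hand": 0.1,"tx": 0,"ty": 0,"tz": 0,"spin": 0}
    - {"hand": 0,"tx": 0,"ty": 0,"tz": 0,"spin": 0}
    - {"hand": 0,"tx": 0,"ty": 0,"tz": 0,"spin": 0}
    - {"hand": 0,"tx": 0,"ty": 0,"tz": 0,"spin": 0}
    - {"hand": 0,"tx": 0,"ty": 0,"tz": 0,"spin": 0}
    - {"hand": 0,"tx": 0,"ty": 0,"tz": 0,"spin": 0}
  newtons: 30

```text
clock: 4.45
eef_pos: [529.5, -219.7, 187.8]
tcp_rot: [-0.157, -3.137, -0.0]
force: [-0.5, -0.2, -1.1]
gripper_width: 0.203
finger_force: 35.4
```

```bash
python3 - <<'E'
from h import *
s=env.sense();print(s["eef_pos"],s["gripper_width"],s["force"],s["finger_force"])
a=env.read_camera("scene")[80:260,90:270,::-1];b=env.read_camera("wrist")[:,:,::-1]
C=np.zeros((420,800,3),np.uint8);C[:360,:360]=cv2.resize(a,None,fx=2,fy=2);C[:330,360:]=cv2.resize(b,(440,330));cv2.imwrite("pics/g2.png",C)
E
```

```text
[ 529.54122681 -219.73455207  187.76839596] 0.20310600541608428 [-0.5080967  -0.23516032 -1.14360716] 35.423980951309204
```

View pics/g2.png

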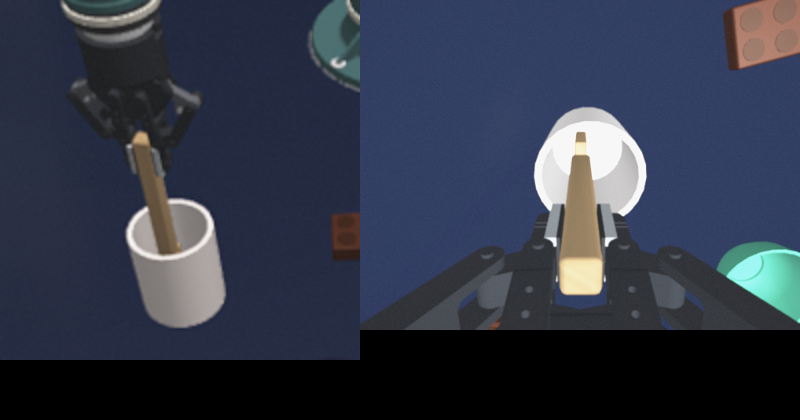

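Width 0.203 × 85 ≈ 17 mm matches the 18 mm handle gripped flat. The handle runs parallel to the jar wall in the scene view, so the paddle is upright. Now I lift it out.

Request:
jog_arm:
  deltas:
    - {"hand": 0,"tx": 0,"ty": 0,"tz": 0,"spin": 0}
    - {"hand": 0,"tx": 0,"ty": 0,"tz": 0.04,"spin": 0}
    - {"hand": 0,"tx": 0,"ty": 0,"tz": 0.12,"spin": 0}
    - {"hand": 0,"tx": 0,"ty": 0,"tz": 0.22,"spin": 0}
    - {"hand": 0,"tx": 0,"ty": 0,"tz": 0.32,"spin": 0}
    - {"hand": 0,"tx": 0,"ty": 0,"tz": 0.42,"spin": 0}
    - {"hand": 0,"tx": 0,"ty": 0,"tz": 0.52,"spin": 0}
    - {"hand": 0,"tx": 0,"ty": 0,"tz": 0.58,"spin": 0}
    - {"hand": 0,"tx": 0,"ty": 0,"tz": 0.6,"spin": 0}
    - {"hand": 0,"tx": 0,"ty": 0,"tz": 0.6,"spin": 0}
  newtons: 70

```text
clock: 5.38
eef_pos: [529.9, -220.2, 338.5]
tcp_rot: [0.158, 3.136, -0.001]
force: [1.1, 0.6, -1.5]
gripper_width: 0.199
finger_force: 70.4
```

Request:
jog_arm:
  deltas:
    - {"hand": 0,"tx": 0,"ty": 0.08,"tz": 0,"spin": 0.1}
    - {"hand": 0,"tx": 0,"ty": 0.2,"tz": 0,"spin": 0.2}
    - {"hand": 0,"tx": 0,"ty": 0.32,"tz": 0,"spin": 0.3}
    - {"hand": 0,"tx": 0,"ty": 0.44,"tz": 0,"spin": 0.4}
    - {"hand": 0,"tx": 0,"ty": 0.56,"tz": 0,"spin": 0.5}
    - {"hand": 0,"tx": 0,"ty": 0.68,"tz": 0,"spin": 0.6}
    - {"hand": 0,"tx": 0,"ty": 0.8,"tz": 0,"spin": 0.7}
    - {"hand": 0,"tx": 0,"ty": 0.92,"tz": 0,"spin": 0.8}
    - {"hand": 0,"tx": 0,"ty": 1,"tz": 0,"spin": 0.9}
    - {"hand": 0,"tx": 0,"ty": 1,"tz": 0,"spin": 1}

```text
clock: 6.22
eef_pos: [528.9, 33.3, 336.5]
tcp_rot: [1.065, -2.954, -0.002]
force: [0.5, 0.4, -1.4]
gripper_width: 0.199
finger_force: 70.3
```

Request:
jog_arm:
  deltas:
    - {"hand": 0,"tx": 0,"ty": 0.08,"tz": 0,"spin": 0.05}
    - {"hand": 0,"tx": 0,"ty": 0.2,"tz": 0,"spin": 0.1}
    - {"hand": 0,"tx": 0,"ty": 0.32,"tz": 0,"spin": 0.11}
    - {"hand": 0,"tx": 0,"ty": 0.44,"tz": 0,"spin": 0.11}
    - {"hand": 0,"tx": 0,"ty": 0.54,"tz": 0,"spin": 0.11}
    - {"hand": 0,"tx": 0,"ty": 0.6,"tz": 0,"spin": 0.11}
    - {"hand": 0,"tx": 0,"ty": 0.6,"tz": 0,"spin": 0.11}
    - {"hand": 0,"tx": 0,"ty": 0.6,"tz": 0,"spin": 0.11}
    - {"hand": 0,"tx": 0,"ty": 0.6,"tz": 0,"spin": 0.11}

```text
clock: 6.97
eef_pos: [529.4, 179.4, 337.0]
tcp_rot: [1.181, -2.91, 0.0]
force: [-0.7, -0.5, -1.8]
gripper_width: 0.205
finger_force: 70.3
```

```bash
python3 - <<'E'
from h import *
s=env.sense();print(s["eef_pos"],s["tcp_rot"],s["gripper_width"],s["force"],s["finger_force"],s["q"])
a=env.read_camera("scene")[70:270,290:440,::-1];b=env.read_camera("wrist")[:,:,::-1];t=env.read_camera("top")[160:300,140:290,::-1]
cv2.imwrite("pics/s1.png",a)
C=np.zeros((600,800,3),np.uint8);C[:600,:450]=cv2.resize(a,None,fx=3,fy=3);C[:262,450:]=cv2.resize(b,(350,262));C[270:597,450:]=cv2.resize(t,(350,327));cv2.imwrite("pics/g3.png",C)
print("foot expect",proj("scene",[*s["eef_pos"][:2],s["eef_pos"][2]-180]),"mid plate",proj("scene",[525,183,90]))
E
```

```text
[529.40778379 179.39063413 337.03913301] [ 1.18108224e+00 -2.90979914e+00  2.16147002e-05] 0.20524114613134334 [-0.71029418 -0.54179147 -1.81374069] 70.28934359550476 [ 1.81062870e-01  3.21681826e-01  3.21321657e-01  1.57163638e+00
 -2.63004967e-04 -5.90098313e-01]
foot expect [362.50286484 187.13579235] mid plate [360.66576584 208.86116829]
```

View pics/g3.png

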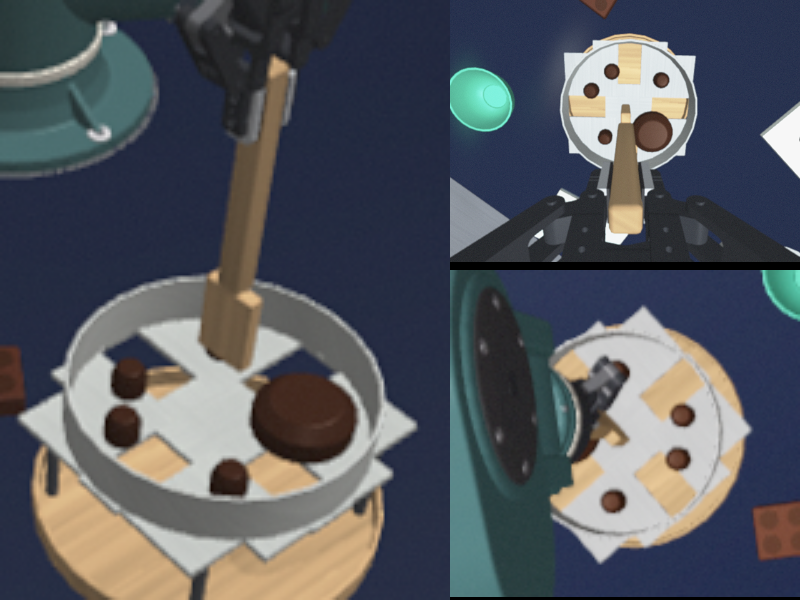

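```bash
python3 - <<'E'
from h import *
from scipy.spatial.transform import Rotation as Ro
np.set_printoptions(suppress=True,precision=1)
print(tri((367.3,187.3),(213.7,231.5)))
s=env.sense();c=env.calibration("wrist");T=np.array(c["T_tool_cam"]);R=Ro.from_rotvec(s["tcp_rot"]).as_matrix()
def wp(u,v,z):
    D=R@T[:3,:3]@np.linalg.inv(c["intrinsics"])@[u,v,1];O=R@T[:3,3]+s["eef_pos"];return O+D*(z-O[2])/D[2]
for u,v,z in((281.6,171,157),(281,173,157),(281,327,382)):
    p=wp(u,v,z);print(p,"tool",R.T@(p-s["eef_pos"]))
# openings/pralines in wrist view (combined coords)
for n,u,v,z in(("s",612,71,102),("s",591,90,102),("s",661,79,102),("s",605,137,102),("L",653,131,104),("opFar",629,46+17,90),("opL",588,106,90),("opR",669,107,90)):
    print(n,wp((u-450)*1.6,v*1.603,z))
cor=[wp((u-450)*1.6,v*1.603,90) for u,v in((565,53),(694,56),(691,152),(570,153))];print(np.array(cor))
E
```

```text
(array([520.6, 181.6, 147.5]), np.float64(17.21751538523746))
[519.8 170.7 157. ] tool [ 12.9   0.8 180.7]
[521.4 171.6 157. ] tool [ 11.1   0.3 180.7]
[524.3 174.1 382. ] tool [  7.3   0.1 -44.3]
s [501.2 121.4 102. ]
s [547.5 117.3 102. ]
s [454.9 187.3 102. ]
s [591.9 189.4 102. ]
L [525.2 241.4 104. ]
opFar [473.2 132.7  90. ]
opL [574.2 131.6  90. ]
opR [477.3 234.1  90. ]
[[534.5  47.   90. ]
 [391.6 201.2  90. ]
 [506.4 325.6  90. ]
 [663.8 166.1  90. ]]
```

```bash
python3 - <<'E'
from h import *
np.set_printoptions(suppress=True,precision=1)
s=env.sense();a=np.radians(224.2);x=np.array([np.cos(a),np.sin(a),0]);y=np.array([np.sin(a),-np.cos(a),0])
for off in(-8,0,8):
    f=s["eef_pos"]+x*off-[0,0,180]
    print(off,[((proj("scene",f+x*i*20+y*j*6)-[290,70])*3).round().tolist() for i in(1,-1) for j in(1,-1)],"sh",[((proj("scene",f+x*i*20+y*j*6+[0,0,60])-[290,70])*3).round().tolist() for i in(1,-1) for j in(1,-1)])
A=cv2.imread("pics/s1.png");h=cv2.cvtColor(A,cv2.COLOR_BGR2HSV);m=cv2.inRange(h,(8,70,50),(25,255,255));m[130:]=0;m[:88]=0
for c,st in blobs(m,40):
    q=(m>0);print(c*3,[k*3 for k in st])
p=cv2.findNonZero(m);p=p[(p[:,0,0]>60)&(p[:,0,0]<90)]
print(cv2.approxPolyDP(cv2.convexHull(p),1.2,True).reshape(-1,2)*3)
E
```

```text
-8 [[211.0, 337.0], [198.0, 345.0], [254.0, 370.0], [241.0, 378.0]] sh [[221.0, 269.0], [207.0, 277.0], [266.0, 302.0], [253.0, 310.0]]
0 [[202.0, 331.0], [189.0, 339.0], [245.0, 363.0], [233.0, 371.0]] sh [[212.0, 263.0], [199.0, 271.0], [257.0, 295.0], [244.0, 303.0]]
8 [[194.0, 325.0], [181.0, 333.0], [237.0, 357.0], [224.0, 365.0]] sh [[203.0, 257.0], [190.0, 265.0], [248.0, 289.0], [235.0, 297.0]]
[229.5 312.6] [201, 264, 60, 105, 1638]
[153.  374.4] [117, 360, 72, 30, 417]
[290.7 381.9] [246, 375, 96, 15, 336]
[[267 387]
 [183 381]
 [207 273]
 [222 264]
 [255 264]]
```

Request:
jog_arm:
  deltas:
    - {"hand": 0,"tx": -0.02,"ty": -0.004,"tz": 0,"spin": 0}
    - {"hand": 0,"tx": -0.038,"ty": -0.006,"tz": -0.02,"spin": 0}
    - {"hand": 0,"tx": -0.038,"ty": -0.006,"tz": -0.08,"spin": 0}
    - {"hand": 0,"tx": -0.038,"ty": -0.006,"tz": -0.14,"spin": 0}
    - {"hand": 0,"tx": -0.038,"ty": -0.006,"tz": -0.2,"spin": 0}
    - {"hand": 0,"tx": -0.038,"ty": -0.006,"tz": -0.24,"spin": 0}
    - {"hand": 0,"tx": -0.038,"ty": -0.006,"tz": -0.248,"spin": 0}
    - {"hand": 0,"tx": -0.038,"ty": -0.006,"tz": -0.248,"spin": 0}
    - {"hand": 0,"tx": -0.038,"ty": -0.006,"tz": -0.248,"spin": 0}

```text
clock: 7.87
eef_pos: [520.1, 178.3, 276.5]
tcp_rot: [-1.181, 2.91, -0.0]
force: [-0.1, 0.3, -0.3]
gripper_width: 0.201
finger_force: 70.3
```

Request:
jog_arm:
  deltas:
    - {"hand": 0,"tx": 0,"ty": 0,"tz": -0.004,"spin": 0}
    - {"hand": 0,"tx": 0,"ty": 0,"tz": -0.008,"spin": 0}
    - {"hand": 0,"tx": 0,"ty": 0,"tz": -0.008,"spin": 0}

```text
clock: 8.12
eef_pos: [520.2, 178.5, 274.0]
tcp_rot: [-1.182, 2.91, -0.0]
force: [-0.1, 0.0, -0.6]
gripper_width: 0.202
finger_force: 70.3
```

Request:
jog_arm:
  deltas:
    - {"hand": 0,"tx": 0,"ty": 0,"tz": -0.004,"spin": 0}
    - {"hand": 0,"tx": 0,"ty": 0,"tz": -0.008,"spin": 0}
    - {"hand": 0,"tx": 0,"ty": 0,"tz": -0.008,"spin": 0}

```text
clock: 8.37
eef_pos: [520.0, 178.5, 271.7]
tcp_rot: [1.182, -2.911, -0.0]
force: [0.8, 0.8, -0.8]
gripper_width: 0.202
finger_force: 70.3
```

Request:
jog_arm:
  deltas:
    - {"hand": 0,"tx": 0,"ty": 0,"tz": -0.004,"spin": 0}
    - {"hand": 0,"tx": 0,"ty": 0,"tz": -0.006,"spin": 0}
    - {"hand": 0,"tx": 0,"ty": 0,"tz": -0.006,"spin": 0}
    - {"hand": 0,"tx": 0,"ty": 0,"tz": -0.006,"spin": 0}

```text
clock: 8.7
eef_pos: [520.1, 178.5, 270.3]
tcp_rot: [1.182, -2.911, -0.0]
force: [-0.5, 0.0, -0.9]
gripper_width: 0.203
finger_force: 70.3
```

Request:
jog_arm:
  deltas:
    - {"hand": 0,"tx": 0,"ty": 0,"tz": -0.003,"spin": 0}
    - {"hand": 0,"tx": 0,"ty": 0,"tz": -0.006,"spin": 0}
    - {"hand": 0,"tx": 0,"ty": 0,"tz": -0.006,"spin": 0}
    - {"hand": 0,"tx": 0,"ty": 0,"tz": -0.006,"spin": 0}

```text
clock: 9.03
eef_pos: [520.3, 178.5, 269.4]
tcp_rot: [-1.181, 2.91, -0.0]
force: [-1.5, 0.1, 6.1]
gripper_width: 0.197
finger_force: 71.2
```

Touch felt: +6 N at TCP z 269.4 (foot about 180 mm below, so at the 90 mm plate top). Next I plan the sweep, lifted by about 1.5 mm.

```bash
cat > plan.py <<'E'
import numpy as np
def off(t,r): t=np.radians(t);return (r-7)*np.array([np.cos(t),np.sin(t)])
def plan(frm,to,n,hold=1):
    (t0,r0),(t1,r1)=frm,to
    print(f"{frm}->{to}:",[{"hand":0,**dict(zip(("tx","ty"),(np.round((off(t0+(t1-t0)*k,r0+(r1-r0)*k)-off(t0,r0))/250,3)).tolist())),"tz":0,"spin":round((t1-t0)*k/45,3)} for k in [min(1,(i+1)/n) for i in range(n+hold)]])
E
python3 -c "
from plan import *
plan((44,0),(33,0),3,0);plan((33,0),(33,60),6)
plan((33,60),(-12,60),9);plan((-12,60),(-57,60),9,0);plan((-57,60),(-102,60),9,0);plan((-102,60),(-147,60),9)"
```

```text
(44, 0)->(33, 0): [{'hand': 0, 'tx': -0.001, 'ty': 0.001, 'tz': 0, 'spin': -0.081}, {'hand': 0, 'tx': -0.002, 'ty': 0.003, 'tz': 0, 'spin': -0.163}, {'hand': 0, 'tx': -0.003, 'ty': 0.004, 'tz': 0, 'spin': -0.244}]
(33, 0)->(33, 60): [{'hand': 0, 'tx': 0.034, 'ty': 0.022, 'tz': 0, 'spin': 0.0}, {'hand': 0, 'tx': 0.067, 'ty': 0.044, 'tz': 0, 'spin': 0.0}, {'hand': 0, 'tx': 0.101, 'ty': 0.065, 'tz': 0, 'spin': 0.0}, {'hand': 0, 'tx': 0.134, 'ty': 0.087, 'tz': 0, 'spin': 0.0}, {'hand': 0, 'tx': 0.168, 'ty': 0.109, 'tz': 0, 'spin': 0.0}, {'hand': 0, 'tx': 0.201, 'ty': 0.131, 'tz': 0, 'spin': 0.0}, {'hand': 0, 'tx': 0.201, 'ty': 0.131, 'tz': 0, 'spin': 0.0}]
(33, 60)->(-12, 60): [{'hand': 0, 'tx': 0.009, 'ty': -0.016, 'tz': 0, 'spin': -0.111}, {'hand': 0, 'tx': 0.017, 'ty': -0.033, 'tz': 0, 'spin': -0.222}, {'hand': 0, 'tx': 0.024, 'ty': -0.05, 'tz': 0, 'spin': -0.333}, {'hand': 0, 'tx': 0.029, 'ty': -0.068, 'tz': 0, 'spin': -0.444}, {'hand': 0, 'tx': 0.032, 'ty': -0.086, 'tz': 0, 'spin': -0.556}, {'hand': 0, 'tx': 0.034, 'ty': -0.104, 'tz': 0, 'spin': -0.667}, {'hand': 0, 'tx': 0.034, 'ty
[... 1420 characters left out ...]
-0.03, 'tz': 0, 'spin': -1.0}]
(-102, 60)->(-147, 60): [{'hand': 0, 'tx': -0.018, 'ty': 0.005, 'tz': 0, 'spin': -0.111}, {'hand': 0, 'tx': -0.035, 'ty': 0.011, 'tz': 0, 'spin': -0.222}, {'hand': 0, 'tx': -0.052, 'ty': 0.018, 'tz': 0, 'spin': -0.333}, {'hand': 0, 'tx': -0.068, 'ty': 0.028, 'tz': 0, 'spin': -0.444}, {'hand': 0, 'tx': -0.084, 'ty': 0.038, 'tz': 0, 'spin': -0.556}, {'hand': 0, 'tx': -0.098, 'ty': 0.05, 'tz': 0, 'spin': -0.667}, {'hand': 0, 'tx': -0.111, 'ty': 0.063, 'tz': 0, 'spin': -0.778}, {'hand': 0, 'tx': -0.123, 'ty': 0.077, 'tz': 0, 'spin': -0.889}, {'hand': 0, 'tx': -0.134, 'ty': 0.092, 'tz': 0, 'spin': -1.0}, {'hand': 0, 'tx': -0.134, 'ty': 0.092, 'tz': 0, 'spin': -1.0}]
```

Request:
jog_arm:
  deltas:
    - {"hand": 0,"tx": 0,"ty": 0,"tz": 0.007,"spin": 0}
    - {"hand": 0,"tx": -0.001,"ty": 0.002,"tz": 0.007,"spin": -0.12}
    - {"hand": 0,"tx": -0.003,"ty": 0.004,"tz": 0.007,"spin": -0.244}
    - {"hand": 0,"tx": 0.031,"ty": 0.026,"tz": 0.007,"spin": -0.244}
    - {"hand": 0,"tx": 0.064,"ty": 0.048,"tz": 0.007,"spin": -0.244}
    - {"hand": 0,"tx": 0.098,"ty": 0.069,"tz": 0.007,"spin": -0.244}
    - {"hand": 0,"tx": 0.131,"ty": 0.091,"tz": 0.007,"spin": -0.244}
    - {"hand": 0,"tx": 0.165,"ty": 0.113,"tz": 0.007,"spin": -0.244}
    - {"hand": 0,"tx": 0.198,"ty": 0.135,"tz": 0.007,"spin": -0.244}
    - {"hand": 0,"tx": 0.198,"ty": 0.135,"tz": 0.007,"spin": -0.244}

```text
clock: 9.87
eef_pos: [570.5, 212.9, 270.0]
tcp_rot: [0.898, -3.01, -0.0]
force: [-0.1, -0.3, -1.8]
gripper_width: 0.203
finger_force: 70.3
```

Request:
jog_arm:
  deltas:
    - {"hand": 0,"tx": 0.009,"ty": -0.016,"tz": 0,"spin": -0.111}
    - {"hand": 0,"tx": 0.017,"ty": -0.033,"tz": 0,"spin": -0.222}
    - {"hand": 0,"tx": 0.024,"ty": -0.05,"tz": 0,"spin": -0.333}
    - {"hand": 0,"tx": 0.029,"ty": -0.068,"tz": 0,"spin": -0.444}
    - {"hand": 0,"tx": 0.032,"ty": -0.086,"tz": 0,"spin": -0.556}
    - {"hand": 0,"tx": 0.034,"ty": -0.104,"tz": 0,"spin": -0.667}
    - {"hand": 0,"tx": 0.034,"ty": -0.123,"tz": 0,"spin": -0.778}
    - {"hand": 0,"tx": 0.033,"ty": -0.141,"tz": 0,"spin": -0.889}
    - {"hand": 0,"tx": 0.03,"ty": -0.16,"tz": 0,"spin": -1.0}
    - {"hand": 0,"tx": 0.03,"ty": -0.16,"tz": 0,"spin": -1.0}

```text
clock: 10.7
eef_pos: [576.6, 171.4, 270.7]
tcp_rot: [-0.33, -3.124, 0.0]
force: [0.6, -0.2, -0.8]
gripper_width: 0.196
finger_force: 70.3
```

Request:
jog_arm:
  deltas:
    - {"hand": 0,"tx": -0.005,"ty": -0.018,"tz": 0,"spin": -0.111}
    - {"hand": 0,"tx": -0.011,"ty": -0.035,"tz": 0,"spin": -0.222}
    - {"hand": 0,"tx": -0.018,"ty": -0.052,"tz": 0,"spin": -0.333}
    - {"hand": 0,"tx": -0.028,"ty": -0.068,"tz": 0,"spin": -0.444}
    - {"hand": 0,"tx": -0.038,"ty": -0.084,"tz": 0,"spin": -0.556}
    - {"hand": 0,"tx": -0.045,"ty": -0.092,"tz": 0,"spin": -0.61}
    - {"hand": 0,"tx": -0.045,"ty": -0.092,"tz": 0,"spin": -0.61}

```text
clock: 11.28
eef_pos: [565.3, 149.0, 270.8]
tcp_rot: [1.054, 2.959, -0.0]
force: [-0.1, -0.0, -0.4]
gripper_width: 0.202
finger_force: 70.3
```

```bash
cat > look.py <<'E'
from h import *
import sys
s=env.sense();print(s["clock"],s["eef_pos"].round(1),np.round(s["force"],1),np.round(s["q"],2))
a=env.read_camera("scene")[130:290,290:440,::-1];b=env.read_camera("wrist")[:,:,::-1]
C=np.zeros((400,800,3),np.uint8);C[:400,:375]=cv2.resize(a,(375,400));C[:318,376:]=cv2.resize(b,(424,318));cv2.imwrite(f"pics/{sys.argv[1]}.png",C)
E
python3 look.py w1
```

```text
11.2833 [565.3 149.  270.8] [-0.1 -0.  -0.4] [ 0.12  0.36  0.2   1.41 -0.    0.8 ]
```

View pics/w1.png

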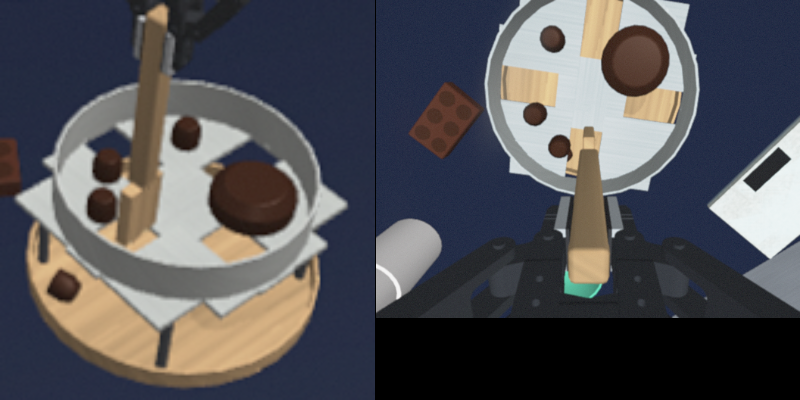

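One praline has dropped and lies on the tray at crop (66,287). The blade is next to the second, and the large one hasn't moved. I'll keep sweeping.

```bash
python3 -c "
from plan import *
plan((-39.5,60),(-84,60),9,0);plan((-84,60),(-129,60),9)"
```

```text
(-39.5, 60)->(-84, 60): [{'hand': 0, 'tx': -0.012, 'ty': -0.014, 'tz': 0, 'spin': -0.11}, {'hand': 0, 'tx': -0.026, 'ty': -0.026, 'tz': 0, 'spin': -0.22}, {'hand': 0, 'tx': -0.04, 'ty': -0.037, 'tz': 0, 'spin': -0.33}, {'hand': 0, 'tx': -0.055, 'ty': -0.047, 'tz': 0, 'spin': -0.44}, {'hand': 0, 'tx': -0.071, 'ty': -0.056, 'tz': 0, 'spin': -0.549}, {'hand': 0, 'tx': -0.088, 'ty': -0.063, 'tz': 0, 'spin': -0.659}, {'hand': 0, 'tx': -0.106, 'ty': -0.069, 'tz': 0, 'spin': -0.769}, {'hand': 0, 'tx': -0.123, 'ty': -0.073, 'tz': 0, 'spin': -0.879}, {'hand': 0, 'tx': -0.141, 'ty': -0.076, 'tz': 0, 'spin': -0.989}]
(-84, 60)->(-129, 60): [{'hand': 0, 'tx': -0.018, 'ty': -0.001, 'tz': 0, 'spin': -0.111}, {'hand': 0, 'tx': -0.037, 'ty': -0.001, 'tz': 0, 'spin': -0.222}, {'hand': 0, 'tx': -0.055, 'ty': 0.001, 'tz': 0, 'spin': -0.333}, {'hand': 0, 'tx': -0.073, 'ty': 0.005, 'tz': 0, 'spin': -0.444}, {'hand': 0, 'tx': -0.091, 'ty': 0.01, 'tz': 0, 'spin': -0.556}, {'hand': 0, 'tx': -0.108, 'ty': 0.017, 'tz': 0, 'spin': -0.667}, {'hand': 0, 'tx': -0.125, 'ty': 0.025, 'tz': 0, 'spin': -0.778}, {'hand': 0, 'tx': -0.141, 'ty': 0.035, 'tz': 0, 'spin': -0.889}, {'hand': 0, 'tx': -0.156, 'ty': 0.046, 'tz': 0, 'spin': -1.0}, {'hand': 0, 'tx': -0.156, 'ty': 0.046, 'tz': 0, 'spin': -1.0}]
```

Request:
jog_arm:
  deltas:
    - {"hand": 0,"tx": -0.012,"ty": -0.014,"tz": 0,"spin": -0.11}
    - {"hand": 0,"tx": -0.026,"ty": -0.026,"tz": 0,"spin": -0.22}
    - {"hand": 0,"tx": -0.04,"ty": -0.037,"tz": 0,"spin": -0.33}
    - {"hand": 0,"tx": -0.055,"ty": -0.047,"tz": 0,"spin": -0.44}
    - {"hand": 0,"tx": -0.071,"ty": -0.056,"tz": 0,"spin": -0.549}
    - {"hand": 0,"tx": -0.088,"ty": -0.063,"tz": 0,"spin": -0.659}
    - {"hand": 0,"tx": -0.106,"ty": -0.069,"tz": 0,"spin": -0.769}
    - {"hand": 0,"tx": -0.123,"ty": -0.073,"tz": 0,"spin": -0.879}
    - {"hand": 0,"tx": -0.141,"ty": -0.076,"tz": 0,"spin": -0.989}

```text
clock: 12.13
eef_pos: [530.5, 130.3, 270.6]
tcp_rot: [2.098, 2.338, 0.0]
force: [-0.1, 0.4, -1.1]
gripper_width: 0.202
finger_force: 70.3
```

Request:
jog_arm:
  deltas:
    - {"hand": 0,"tx": -0.018,"ty": -0.001,"tz": 0,"spin": -0.111}
    - {"hand": 0,"tx": -0.037,"ty": -0.001,"tz": 0,"spin": -0.222}
    - {"hand": 0,"tx": -0.055,"ty": 0.001,"tz": 0,"spin": -0.333}
    - {"hand": 0,"tx": -0.073,"ty": 0.005,"tz": 0,"spin": -0.444}
    - {"hand": 0,"tx": -0.091,"ty": 0.01,"tz": 0,"spin": -0.556}
    - {"hand": 0,"tx": -0.108,"ty": 0.017,"tz": 0,"spin": -0.667}
    - {"hand": 0,"tx": -0.125,"ty": 0.025,"tz": 0,"spin": -0.778}
    - {"hand": 0,"tx": -0.141,"ty": 0.035,"tz": 0,"spin": -0.889}
    - {"hand": 0,"tx": -0.156,"ty": 0.046,"tz": 0,"spin": -1.0}
    - {"hand": 0,"tx": -0.156,"ty": 0.046,"tz": 0,"spin": -1.0}

```text
clock: 12.97
eef_pos: [491.1, 142.3, 270.7]
tcp_rot: [-2.833, -1.358, -0.0]
force: [0.0, -0.3, 0.0]
gripper_width: 0.2
finger_force: 70.3
```

```bash
python3 look.py w2;  python3 -c "
from plan import *
plan((-129,60),(-129,0),5,0);plan((129-8,0),(129-8,60),5)"
```

```text
12.9667 [491.1 142.3 270.7] [ 0.  -0.3  0. ] [0.12 0.23 0.01 1.35 0.   2.37]
(-129, 60)->(-129, 0): [{'hand': 0, 'tx': 0.03, 'ty': 0.037, 'tz': 0, 'spin': 0.0}, {'hand': 0, 'tx': 0.06, 'ty': 0.075, 'tz': 0, 'spin': 0.0}, {'hand': 0, 'tx': 0.091, 'ty': 0.112, 'tz': 0, 'spin': 0.0}, {'hand': 0, 'tx': 0.121, 'ty': 0.149, 'tz': 0, 'spin': 0.0}, {'hand': 0, 'tx': 0.151, 'ty': 0.187, 'tz': 0, 'spin': 0.0}]
(121, 0)->(121, 60): [{'hand': 0, 'tx': -0.025, 'ty': 0.041, 'tz': 0, 'spin': 0.0}, {'hand': 0, 'tx': -0.049, 'ty': 0.082, 'tz': 0, 'spin': 0.0}, {'hand': 0, 'tx': -0.074, 'ty': 0.123, 'tz': 0, 'spin': 0.0}, {'hand': 0, 'tx': -0.099, 'ty': 0.165, 'tz': 0, 'spin': 0.0}, {'hand': 0, 'tx': -0.124, 'ty': 0.206, 'tz': 0, 'spin': 0.0}, {'hand': 0, 'tx': -0.124, 'ty': 0.206, 'tz': 0, 'spin': 0.0}]
```

View pics/w2.png

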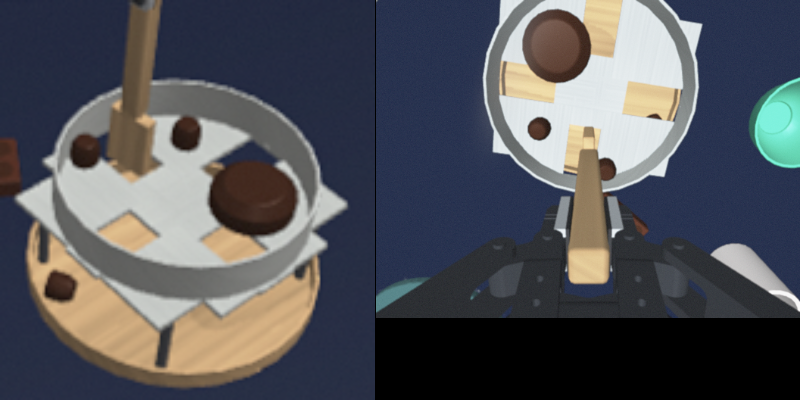

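```bash
cat > wp.py <<'E'
from h import *
from scipy.spatial.transform import Rotation as Ro
def W(u,v,z=102):
    u,v=(u-376)*560/424,v*560/424
    s=env.sense();c=env.calibration("wrist");T=np.array(c["T_tool_cam"]);R=Ro.from_rotvec(s["tcp_rot"]).as_matrix()
    D=R@T[:3,:3]@np.linalg.inv(c["intrinsics"])@[u,v,1];O=R@T[:3,3]+s["eef_pos"];p=O+D*(z-O[2])/D[2]
    d=p[:2]-[525,183];return p.round(1),np.hypot(*d).round(1),np.degrees(np.arctan2(d[1],d[0])).round(1)
E
python3 -c "
from wp import *
print(W(606,170),W(539,128),W(557,46,104)); print('scene',onz('scene',290+85*.4,130+150*.4,102))
from plan import *
plan((-129,60),(-129,79),2,0);plan((-129,79),(-84.5,79),9,0);plan((-84.5,79),(-60,79),5)"
```

```text
(array([485.8, 100.7, 102. ]), np.float64(91.1), np.float64(-115.5)) (array([456.7, 189. , 102. ]), np.float64(68.5), np.float64(175.0)) (array([529.5, 242.3, 104. ]), np.float64(59.4), np.float64(85.7))
scene [487.1154986  104.33211253 102.        ]
(-129, 60)->(-129, 79): [{'hand': 0, 'tx': -0.024, 'ty': -0.03, 'tz': 0, 'spin': 0.0}, {'hand': 0, 'tx': -0.048, 'ty': -0.059, 'tz': 0, 'spin': 0.0}]
(-129, 79)->(-84.5, 79): [{'hand': 0, 'tx': 0.02, 'ty': -0.015, 'tz': 0, 'spin': 0.11}, {'hand': 0, 'tx': 0.041, 'ty': -0.028, 'tz': 0, 'spin': 0.22}, {'hand': 0, 'tx': 0.063, 'ty': -0.039, 'tz': 0, 'spin': 0.33}, {'hand': 0, 'tx': 0.086, 'ty': -0.048, 'tz': 0, 'spin': 0.44}, {'hand': 0, 'tx': 0.11, 'ty': -0.055, 'tz': 0, 'spin': 0.549}, {'hand': 0, 'tx': 0.135, 'ty': -0.06, 'tz': 0, 'spin': 0.659}, {'hand': 0, 'tx': 0.159, 'ty': -0.063, 'tz': 0, 'spin': 0.769}, {'hand': 0, 'tx': 0.184, 'ty': -0.064, 'tz': 0, 'spin': 0.879}, {'hand': 0, 'tx': 0.209, 'ty': -0.063, 'tz': 0, 'spin': 0.989}]
(-84.5, 79)->(-60, 79): [{'hand': 0, 'tx': 0.024, 'ty': 0.003, 'tz': 0, 'spin': 0.109}, {'hand': 0, 'tx': 0.048, 'ty': 0.009, 'tz': 0, 'spin': 0.218}, {'hand': 0, 'tx': 0.072, 'ty': 0.016, 'tz': 0, 'spin': 0.327}, {'hand': 0, 'tx': 0.095, 'ty': 0.026, 'tz': 0, 'spin': 0.436}, {'hand': 0, 'tx': 0.116, 'ty': 0.037, 'tz': 0, 'spin': 0.544}, {'hand': 0, 'tx': 0.116, 'ty': 0.037, 'tz': 0, 'spin': 0.544}]
```

The straggler sits against the wall at r 91, angle −115°, behind the blade. I'll take the blade out to r 79 and sweep it back (counter-clockwise) into the −y-side opening.

Request:
jog_arm:
  deltas:
    - {"hand": 0,"tx": -0.011,"ty": 0.01,"tz": 0,"spin": -0.089}
    - {"hand": 0,"tx": -0.037,"ty": -0.018,"tz": 0,"spin": -0.089}
    - {"hand": 0,"tx": -0.063,"ty": -0.046,"tz": 0,"spin": -0.089}
    - {"hand": 0,"tx": -0.063,"ty": -0.046,"tz": 0,"spin": -0.089}
    - {"hand": 0,"tx": -0.048,"ty": -0.059,"tz": 0,"spin": 0}
    - {"hand": 0,"tx": -0.048,"ty": -0.059,"tz": 0,"spin": 0}

```text
clock: 13.57
eef_pos: [479.9, 126.3, 270.7]
tcp_rot: [2.829, 1.365, 0.001]
force: [1.3, -0.6, -1.4]
gripper_width: 0.202
finger_force: 70.3
```

Request:
jog_arm:
  deltas:
    - {"hand": 0,"tx": 0.02,"ty": -0.015,"tz": 0,"spin": 0.11}
    - {"hand": 0,"tx": 0.041,"ty": -0.028,"tz": 0,"spin": 0.22}
    - {"hand": 0,"tx": 0.063,"ty": -0.039,"tz": 0,"spin": 0.33}
    - {"hand": 0,"tx": 0.086,"ty": -0.048,"tz": 0,"spin": 0.44}
    - {"hand": 0,"tx": 0.11,"ty": -0.055,"tz": 0,"spin": 0.549}
    - {"hand": 0,"tx": 0.135,"ty": -0.06,"tz": 0,"spin": 0.659}
    - {"hand": 0,"tx": 0.159,"ty": -0.063,"tz": 0,"spin": 0.769}
    - {"hand": 0,"tx": 0.184,"ty": -0.064,"tz": 0,"spin": 0.879}
    - {"hand": 0,"tx": 0.209,"ty": -0.063,"tz": 0,"spin": 0.989}

```text
clock: 14.32
eef_pos: [532.1, 111.0, 270.5]
tcp_rot: [-2.103, -2.334, 0.0]
force: [-0.7, 0.2, -0.1]
gripper_width: 0.199
finger_force: 70.3
```

Request:
jog_arm:
  deltas:
    - {"hand": 0,"tx": 0.024,"ty": 0.003,"tz": 0,"spin": 0.109}
    - {"hand": 0,"tx": 0.048,"ty": 0.009,"tz": 0,"spin": 0.218}
    - {"hand": 0,"tx": 0.072,"ty": 0.016,"tz": 0,"spin": 0.327}
    - {"hand": 0,"tx": 0.095,"ty": 0.026,"tz": 0,"spin": 0.436}
    - {"hand": 0,"tx": 0.116,"ty": 0.037,"tz": 0,"spin": 0.544}
    - {"hand": 0,"tx": 0.116,"ty": 0.037,"tz": 0,"spin": 0.544}
    - {"hand": 0,"tx": 0.116,"ty": 0.037,"tz": 0,"spin": 0.544}

```text
clock: 14.9
eef_pos: [560.8, 120.4, 270.4]
tcp_rot: [-1.569, -2.722, 0.0]
force: [-0.0, -0.1, -0.8]
gripper_width: 0.201
finger_force: 70.3
```

```bash
python3 look.py w3;python3 - <<'E'
from h import *
from wp import W
b=cv2.imread("pics/w3.png")
for nm,(x0,x1) in(("scene",(0,375)),("wrist",(376,800))):
    i=b.astype(int);m=(i[:,:,2]<120)&(i[:,:,2]>i[:,:,0]+12)&(i[:,:,2]>20)&(i[:,:,1]<70);m[:,:x0]=0;m[:,x1:]=0
    for c,st in blobs(m,60):
        print(nm,c,st[2:], W(*c) if nm=="wrist" else onz("scene",290+c[0]*.4,130+c[1]*.4,102).round())
E
```

```text
14.9 [560.8 120.4 270.4] [-0.  -0.1 -0.8] [ 0.07  0.34  0.17  1.4  -0.    1.12]
scene [186.  133.1] [27, 34, 720] [459. 191. 102.]
scene [  8.9 167.5] [21, 56, 1049] [514.  41. 102.]
scene [252.4 197.9] [87, 75, 5107] [532. 244. 102.]
scene [ 59.6 286.7] [31, 29, 688] [641.  90. 102.]
scene [ 93.2 313.2] [34, 33, 756] [665. 117. 102.]
wrist [619.   34.8] [70, 63, 1664] (array([530.3, 234.2, 102. ]), np.float64(51.4), np.float64(84.1))
wrist [469.7 154.8] [56, 72, 2560] (array([446.7,  35.7, 102. ]), np.float64(166.9), np.float64(-118.0))
wrist [607.  141.7] [18, 17, 199] (array([578.6, 130.4, 102. ]), np.float64(75.1), np.float64(-44.5))
```

Only one small praline is left on the plate, at (459,189). Two pralines are visible on the tray at scene crop (60,287) and (93,313), and another dropped through the −x opening. I'll go round and push the last one counter-clockwise from 145° into that opening.

Request:
jog_arm:
  deltas:
    - {"hand": 0,"tx": -0.032,"ty": 0.055,"tz": 0,"spin": 0}
    - {"hand": 0,"tx": -0.064,"ty": 0.111,"tz": 0,"spin": 0}
    - {"hand": 0,"tx": -0.096,"ty": 0.167,"tz": 0,"spin": 0}
    - {"hand": 0,"tx": -0.128,"ty": 0.222,"tz": 0,"spin": 0}
    - {"hand": 0,"tx": -0.13,"ty": 0.22,"tz": 0,"spin": 0.15}
    - {"hand": 0,"tx": -0.132,"ty": 0.218,"tz": 0,"spin": 0.3}
    - {"hand": 0,"tx": -0.135,"ty": 0.216,"tz": 0,"spin": 0.45}
    - {"hand": 0,"tx": -0.137,"ty": 0.214,"tz": 0,"spin": 0.556}
    - {"hand": 0,"tx": -0.137,"ty": 0.214,"tz": 0,"spin": 0.556}
    - {"hand": 0,"tx": -0.18,"ty": 0.25,"tz": 0,"spin": 0.556}
    - {"hand": 0,"tx": -0.223,"ty": 0.285,"tz": 0,"spin": 0.556}
    - {"hand": 0,"tx": -0.267,"ty": 0.32,"tz": 0,"spin": 0.556}
    - {"hand": 0,"tx": -0.31,"ty": 0.355,"tz": 0,"spin": 0.556}
    - {"hand": 0,"tx": -0.353,"ty": 0.39,"tz": 0,"spin": 0.556}
    - {"hand": 0,"tx": -0.396,"ty": 0.426,"tz": 0,"spin": 0.556}
    - {"hand": 0,"tx": -0.396,"ty": 0.426,"tz": 0,"spin": 0.556}

```text
clock: 16.33
eef_pos: [459.6, 228.7, 271.0]
tcp_rot: [-0.935, -2.999, -0.001]
force: [-0.8, 0.0, 0.3]
gripper_width: 0.205
finger_force: 70.2
```

```bash
python3 -c "
from plan import *
plan((145,84),(190,84),9,0);plan((190,84),(213,84),5)"
```

```text
(145, 84)->(190, 84): [{'hand': 0, 'tx': -0.014, 'ty': -0.023, 'tz': 0, 'spin': 0.111}, {'hand': 0, 'tx': -0.027, 'ty': -0.046, 'tz': 0, 'spin': 0.222}, {'hand': 0, 'tx': -0.037, 'ty': -0.071, 'tz': 0, 'spin': 0.333}, {'hand': 0, 'tx': -0.045, 'ty': -0.097, 'tz': 0, 'spin': 0.444}, {'hand': 0, 'tx': -0.051, 'ty': -0.123, 'tz': 0, 'spin': 0.556}, {'hand': 0, 'tx': -0.055, 'ty': -0.15, 'tz': 0, 'spin': 0.667}, {'hand': 0, 'tx': -0.056, 'ty': -0.177, 'tz': 0, 'spin': 0.778}, {'hand': 0, 'tx': -0.055, 'ty': -0.204, 'tz': 0, 'spin': 0.889}, {'hand': 0, 'tx': -0.051, 'ty': -0.23, 'tz': 0, 'spin': 1.0}]
(190, 84)->(213, 84): [{'hand': 0, 'tx': 0.005, 'ty': -0.024, 'tz': 0, 'spin': 0.102}, {'hand': 0, 'tx': 0.012, 'ty': -0.048, 'tz': 0, 'spin': 0.204}, {'hand': 0, 'tx': 0.022, 'ty': -0.071, 'tz': 0, 'spin': 0.307}, {'hand': 0, 'tx': 0.032, 'ty': -0.093, 'tz': 0, 'spin': 0.409}, {'hand': 0, 'tx': 0.045, 'ty': -0.114, 'tz': 0, 'spin': 0.511}, {'hand': 0, 'tx': 0.045, 'ty': -0.114, 'tz': 0, 'spin': 0.511}]
```

Request:
jog_arm:
  deltas:
    - {"hand": 0,"tx": -0.014,"ty": -0.023,"tz": 0,"spin": 0.111}
    - {"hand": 0,"tx": -0.027,"ty": -0.046,"tz": 0,"spin": 0.222}
    - {"hand": 0,"tx": -0.037,"ty": -0.071,"tz": 0,"spin": 0.333}
    - {"hand": 0,"tx": -0.045,"ty": -0.097,"tz": 0,"spin": 0.444}
    - {"hand": 0,"tx": -0.051,"ty": -0.123,"tz": 0,"spin": 0.556}
    - {"hand": 0,"tx": -0.055,"ty": -0.15,"tz": 0,"spin": 0.667}
    - {"hand": 0,"tx": -0.056,"ty": -0.177,"tz": 0,"spin": 0.778}
    - {"hand": 0,"tx": -0.055,"ty": -0.204,"tz": 0,"spin": 0.889}
    - {"hand": 0,"tx": -0.051,"ty": -0.23,"tz": 0,"spin": 1.0}

```text
clock: 17.08
eef_pos: [448.9, 169.3, 270.6]
tcp_rot: [-0.288, 3.128, -0.0]
force: [0.4, 0.3, -0.7]
gripper_width: 0.201
finger_force: 70.3
```

Request:
jog_arm:
  deltas:
    - {"hand": 0,"tx": 0.005,"ty": -0.024,"tz": 0,"spin": 0.102}
    - {"hand": 0,"tx": 0.012,"ty": -0.048,"tz": 0,"spin": 0.204}
    - {"hand": 0,"tx": 0.022,"ty": -0.071,"tz": 0,"spin": 0.307}
    - {"hand": 0,"tx": 0.032,"ty": -0.093,"tz": 0,"spin": 0.409}
    - {"hand": 0,"tx": 0.045,"ty": -0.114,"tz": 0,"spin": 0.511}
    - {"hand": 0,"tx": 0.045,"ty": -0.114,"tz": 0,"spin": 0.511}
    - {"hand": 0,"tx": 0.045,"ty": -0.114,"tz": 0,"spin": 0.511}

```text
clock: 17.67
eef_pos: [460.3, 141.0, 270.5]
tcp_rot: [0.894, -3.012, -0.0]
force: [-0.2, -0.5, -0.6]
gripper_width: 0.2
finger_force: 70.3
```

```bash
python3 look.py w4
```

```text
17.6667 [460.3 141.  270.5] [-0.2 -0.5 -0.6] [ 0.13  0.18 -0.06  1.34 -0.   -0.45]
```

View pics/w4.png

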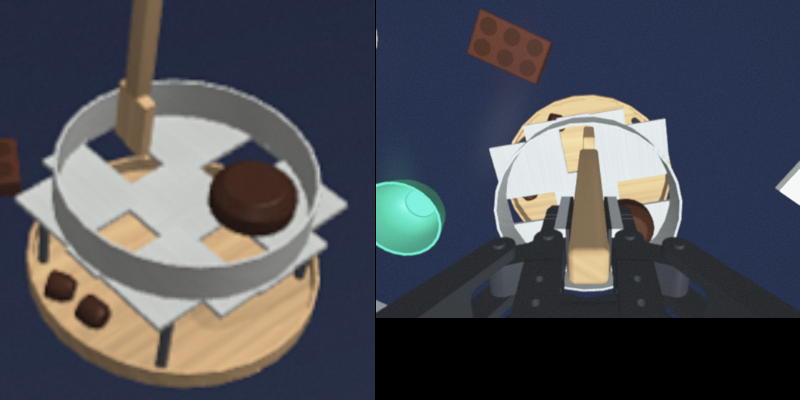

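No small praline is visible on the plate now, and one shows on the tray at (555,118) in the wrist view. I'll lift the paddle clear and check before putting it back.

Request:
jog_arm:
  deltas:
    - {"hand": 0,"tx": 0.01,"ty": 0.01,"tz": 0.05,"spin": 0}
    - {"hand": 0,"tx": 0.04,"ty": 0,"tz": 0.15,"spin": 0}
    - {"hand": 0,"tx": 0.06,"ty": 0,"tz": 0.25,"spin": 0}
    - {"hand": 0,"tx": 0.06,"ty": 0,"tz": 0.3,"spin": 0}
    - {"hand": 0,"tx": 0.06,"ty": 0,"tz": 0.3,"spin": 0}

```text
clock: 18.18
eef_pos: [476.1, 141.4, 347.8]
tcp_rot: [-0.896, 3.008, -0.001]
force: [0.1, -0.1, -1.9]
gripper_width: 0.199
finger_force: 70.4
```

```bash
python3 - <<'E'
from h import *
s=env.sense();print(s["eef_pos"].round(1))
C=np.zeros((400,800,3),np.uint8);a=env.read_camera("scene")[140:300,290:440,::-1];t=env.read_camera("top")[160:300,140:290,::-1]
C[:,:375]=cv2.resize(a,(375,400));C[:392,380:]=cv2.resize(t,(420,392));cv2.imwrite("pics/v.png",C)
E
```

```text
[476.1 141.4 347.8]
```

View pics/v.png

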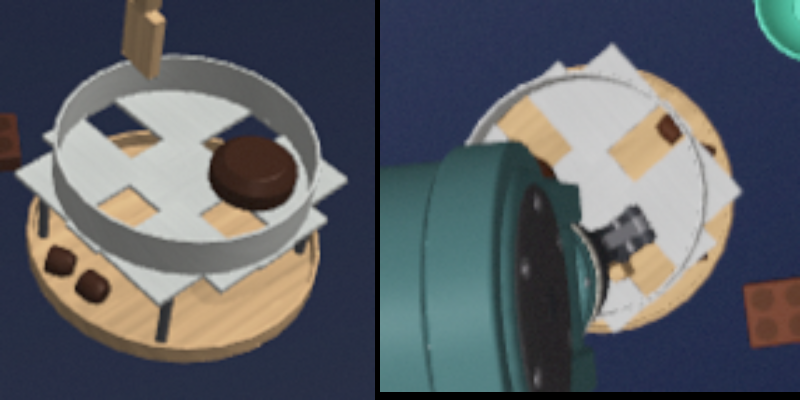

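The plate carries only the large praline, and small ones show on the tray at scene crop (60,262) and (93,287). Now the paddle goes back to the jar.

Request:
jog_arm:
  deltas:
    - {"hand": 0,"tx": 0.02,"ty": -0.06,"tz": 0,"spin": -0.1}
    - {"hand": 0,"tx": 0.04,"ty": -0.18,"tz": 0,"spin": -0.2}
    - {"hand": 0,"tx": 0.06,"ty": -0.3,"tz": 0,"spin": -0.3}
    - {"hand": 0,"tx": 0.08,"ty": -0.42,"tz": 0,"spin": -0.4}
    - {"hand": 0,"tx": 0.1,"ty": -0.54,"tz": 0,"spin": -0.5}
    - {"hand": 0,"tx": 0.13,"ty": -0.66,"tz": 0,"spin": -0.6}
    - {"hand": 0,"tx": 0.16,"ty": -0.78,"tz": 0,"spin": -0.7}
    - {"hand": 0,"tx": 0.19,"ty": -0.9,"tz": 0,"spin": -0.8}
    - {"hand": 0,"tx": 0.192,"ty": -1,"tz": 0,"spin": -0.867}

```text
clock: 19.03
eef_pos: [523.5, -110.7, 343.8]
tcp_rot: [-0.166, -3.135, -0.001]
force: [0.3, -0.3, -1.3]
gripper_width: 0.195
finger_force: 70.3
```

Request:
jog_arm:
  deltas:
    - {"hand": 0,"tx": 0,"ty": -0.12,"tz": 0,"spin": 0}
    - {"hand": 0,"tx": 0,"ty": -0.24,"tz": 0,"spin": 0}
    - {"hand": 0,"tx": 0,"ty": -0.35,"tz": 0,"spin": 0}
    - {"hand": 0,"tx": 0,"ty": -0.4,"tz": 0,"spin": 0}
    - {"hand": 0,"tx": 0,"ty": -0.42,"tz": 0,"spin": 0}
    - {"hand": 0,"tx": 0,"ty": -0.42,"tz": 0,"spin": 0}
    - {"hand": 0,"tx": 0,"ty": -0.42,"tz": 0,"spin": 0}

```text
clock: 19.62
eef_pos: [523.2, -213.0, 345.3]
tcp_rot: [-0.157, -3.137, -0.001]
force: [0.4, -0.6, -1.1]
gripper_width: 0.198
finger_force: 70.3
```

```bash
python3 - <<'E'
from h import *
np.set_printoptions(suppress=True,precision=1)
s=env.sense();print(s["eef_pos"],s["tcp_rot"])
A=env.read_camera("scene")[:,:,::-1].copy();cv2.imwrite("pics/r.png",A)
m=cv2.inRange(cv2.cvtColor(A,cv2.COLOR_BGR2HSV),(8,70,50),(25,255,255));m[:,:120]=0;m[:,230:]=0;m[:80]=0;m[230:]=0
a=np.radians(174);x=np.array([np.cos(a),np.sin(a),0]);y=np.array([np.sin(a),-np.cos(a),0])
print([b for b in blobs(m,30)])
f=s["eef_pos"]-7*x-[0,0,180];print("foot",f,[proj("scene",f+x*i*20+y*j*6) for i in(1,-1) for j in(1,-1)],"sh",[proj("scene",f+x*i*20+y*j*6+[0,0,60]) for i in(1,-1) for j in(1,-1)])
E
```

```text
[ 523.2 -213.   345.3] [-0.2 -3.1 -0. ]
[(array([161., 130.]), [144, 80, 33, 99, 1106])]
foot [ 530.2 -213.7  165.3] [array([175.5, 167.2]), array([170. , 166.5]), array([168.8, 180.2]), array([163.2, 179.4])] sh [array([170.8, 144.6]), array([165.1, 143.9]), array([163.7, 157.5]), array([157.9, 156.7])]
```

The foot projection matches the mask (right edge 177, bottom 179), so it is centred over the jar. Lowering.

Request:
jog_arm:
  deltas:
    - {"hand": 0,"tx": 0,"ty": 0,"tz": -0.06,"spin": 0}
    - {"hand": 0,"tx": 0,"ty": 0,"tz": -0.14,"spin": 0}
    - {"hand": 0,"tx": 0,"ty": 0,"tz": -0.22,"spin": 0}
    - {"hand": 0,"tx": 0,"ty": 0,"tz": -0.3,"spin": 0}
    - {"hand": 0,"tx": 0,"ty": 0,"tz": -0.38,"spin": 0}
    - {"hand": 0,"tx": 0,"ty": 0,"tz": -0.46,"spin": 0}
    - {"hand": 0,"tx": 0,"ty": 0,"tz": -0.54,"spin": 0}
    - {"hand": 0,"tx": 0,"ty": 0,"tz": -0.59,"spin": 0}
    - {"hand": 0,"tx": 0,"ty": 0,"tz": -0.61,"spin": 0}
    - {"hand": 0,"tx": 0,"ty": 0,"tz": -0.61,"spin": 0}
    - {"hand": 0,"tx": 0,"ty": 0,"tz": -0.61,"spin": 0}

```text
clock: 20.58
eef_pos: [523.6, -213.4, 193.8]
tcp_rot: [0.156, 3.137, -0.0]
force: [-0.2, -0.1, -0.3]
gripper_width: 0.198
finger_force: 70.3
```

Request:
jog_arm:
  deltas:
    - {"hand": 0,"tx": 0,"ty": 0,"tz": -0.006,"spin": 0}
    - {"hand": 0,"tx": 0,"ty": 0,"tz": -0.012,"spin": 0}
    - {"hand": 0,"tx": 0,"ty": 0,"tz": -0.012,"spin": 0}
    - {"hand": 0,"tx": 0,"ty": 0,"tz": -0.012,"spin": 0}

```text
clock: 20.92
eef_pos: [523.4, -214.0, 190.3]
tcp_rot: [0.158, 3.137, -0.0]
force: [-0.2, -0.4, -1.7]
gripper_width: 0.199
finger_force: 70.3
```

Request:
jog_arm:
  deltas:
    - {"hand": 0,"tx": 0,"ty": 0,"tz": -0.004,"spin": 0}
    - {"hand": 0,"tx": 0,"ty": 0,"tz": -0.009,"spin": 0}
    - {"hand": 0,"tx": 0,"ty": 0,"tz": -0.009,"spin": 0}
    - {"hand": 0,"tx": 0,"ty": 0,"tz": -0.009,"spin": 0}

```text
clock: 21.25
eef_pos: [523.3, -214.0, 187.8]
tcp_rot: [-0.158, -3.137, -0.0]
force: [0.5, 0.2, -0.2]
gripper_width: 0.201
finger_force: 70.3
```

Right at the floor height (187.6). I'll release and withdraw.

Request:
jog_arm:
  deltas:
    - {"hand": 0.3,"tx": 0,"ty": 0,"tz": 0,"spin": 0}
    - {"hand": 0.4,"tx": 0,"ty": 0,"tz": 0,"spin": 0}
    - {"hand": 0.6,"tx": 0,"ty": 0,"tz": 0,"spin": 0}
    - {"hand": 0.8,"tx": 0,"ty": 0,"tz": 0,"spin": 0}
    - {"hand": 1,"tx": 0,"ty": 0,"tz": 0,"spin": 0}
    - {"hand": 1,"tx": 0,"ty": 0,"tz": 0,"spin": 0}
    - {"hand": 1,"tx": 0,"ty": 0,"tz": 0,"spin": 0}
    - {"hand": 1,"tx": 0,"ty": 0,"tz": 0,"spin": 0}
  newtons: 30

```text
clock: 21.92
eef_pos: [523.4, -214.0, 187.8]
tcp_rot: [0.158, 3.138, -0.0]
force: [0.4, -0.3, -0.4]
gripper_width: 1.002
finger_force: 0.0
```

Request:
jog_arm:
  deltas:
    - {"hand": 1,"tx": 0,"ty": 0,"tz": 0.04,"spin": 0}
    - {"hand": 1,"tx": 0,"ty": 0,"tz": 0.1,"spin": 0}
    - {"hand": 1,"tx": 0,"ty": 0,"tz": 0.2,"spin": 0}
    - {"hand": 1,"tx": 0,"ty": 0,"tz": 0.3,"spin": 0}
    - {"hand": 1,"tx": 0,"ty": 0,"tz": 0.42,"spin": 0}
    - {"hand": 1,"tx": 0,"ty": 0,"tz": 0.54,"spin": 0}
    - {"hand": 1,"tx": 0,"ty": 0,"tz": 0.6,"spin": 0}
    - {"hand": 1,"tx": -0.2,"ty": -0.2,"tz": 0.6,"spin": 0}
    - {"hand": 1,"tx": -0.4,"ty": -0.4,"tz": 0.6,"spin": 0}
    - {"hand": 1,"tx": -0.6,"ty": -0.6,"tz": 0.6,"spin": 0}
    - {"hand": 1,"tx": -0.8,"ty": -0.6,"tz": 0.6,"spin": 0}
    - {"hand": 1,"tx": -0.9,"ty": -0.6,"tz": 0.6,"spin": 0}
    - {"hand": 1,"tx": -0.9,"ty": -0.6,"tz": 0.6,"spin": 0}
    - {"hand": 1,"tx": -0.9,"ty": -0.6,"tz": 0.6,"spin": 0}

```text
clock: 23.08
eef_pos: [295.4, -364.8, 338.0]
tcp_rot: [-0.16, -3.137, 0.001]
force: [0.8, 0.2, -0.2]
gripper_width: 1.003
finger_force: 0.0
```

```bash
python3 - <<'E'
from h import *
np.set_printoptions(suppress=True,precision=1)
s=env.sense();print(s["eef_pos"],s["gripper_width"])
T=env.read_camera("top")[:,:,::-1].copy();S=env.read_camera("scene")[:,:,::-1].copy()
def wood(I,x0,x1,y0,y1):
    m=cv2.inRange(cv2.cvtColor(I,cv2.COLOR_BGR2HSV),(8,70,50),(25,255,255));k=np.zeros_like(m);k[y0:y1,x0:x1]=255;return blobs(m&k,15)
print("padT",wood(T,330,420,195,270));print("padS",wood(S,140,240,110,215))
def dark(img,x0,y0,x1,y1):
    i=img.astype(int);m=(i[:,:,2]<110)&(i[:,:,2]>i[:,:,0]+8);k=np.zeros_like(m);k[y0:y1,x0:x1]=1;return blobs(m&k,15)
print("top",dark(T,160,180,270,285));print("scene",dark(S,300,160,425,280))
h=T.astype(int);g=(h[:,:,1]>h[:,:,2]+40)&(h[:,:,0]>80);print("bowl",blobs(g,300));print("mould",dark(T,265,250,315,290),dark(cv2.imread("pics/top0.png"),265,250,315,290))
E
```

```text
[ 295.4 -364.8  338. ] 1.0030995907146467
padT [(array([376.9, 234.2]), [366, 227, 25, 15, 228])]
padS [(array([170.9, 174.6]), [160, 144, 24, 63, 640])]
top [(array([242.9, 205.9]), [239, 201, 9, 11, 60]), (array([189.2, 228.5]), [175, 215, 30, 28, 664])]
scene [(array([390.5, 208.8]), [372, 195, 37, 30, 846]), (array([313.6, 244.3]), [308, 238, 13, 13, 120]), (array([324.4, 268.3]), [302, 243, 53, 37, 223]), (array([326.5, 254.5]), [320, 248, 14, 14, 133])]
bowl [(array([296.5, 158.9]), [273, 136, 48, 47, 1744])]
mould [(array([289. , 270.2]), [270, 257, 39, 27, 866])] [(array([289. , 270.2]), [270, 257, 39, 27, 866])]
```

The paddle is standing in the jar, the bowl and mould are unmoved, and the plate holds only the large praline. I can see two pralines on the +x/−y side of the tray. I'll check the two on the −x/−y side with the wrist camera.

Request:
jog_arm:
  deltas:
    - {"hand": 1,"tx": 0.06,"ty": 0.1,"tz": 0,"spin": 0.15}
    - {"hand": 1,"tx": 0.12,"ty": 0.25,"tz": 0,"spin": 0.3}
    - {"hand": 1,"tx": 0.18,"ty": 0.4,"tz": 0,"spin": 0.45}
    - {"hand": 1,"tx": 0.24,"ty": 0.55,"tz": 0,"spin": 0.6}
    - {"hand": 1,"tx": 0.3,"ty": 0.7,"tz": 0,"spin": 0.75}
    - {"hand": 1,"tx": 0.34,"ty": 0.85,"tz": 0,"spin": 0.867}
    - {"hand": 1,"tx": 0.36,"ty": 1,"tz": 0,"spin": 0.867}
    - {"hand": 1,"tx": 0.36,"ty": 1,"tz": 0,"spin": 0.867}

```text
clock: 23.85
eef_pos: [388.9, -108.3, 338.3]
tcp_rot: [-0.908, 3.006, 0.001]
force: [-0.0, -0.5, 0.3]
gripper_width: 1.003
finger_force: 0.0
```

Request:
jog_arm:
  deltas:
    - {"hand": 1,"tx": 0.03,"ty": 0.15,"tz": 0,"spin": 0}
    - {"hand": 1,"tx": 0.06,"ty": 0.3,"tz": 0,"spin": 0}
    - {"hand": 1,"tx": 0.1,"ty": 0.45,"tz": 0,"spin": 0}
    - {"hand": 1,"tx": 0.14,"ty": 0.6,"tz": -0.1,"spin": 0}
    - {"hand": 1,"tx": 0.18,"ty": 0.75,"tz": -0.2,"spin": 0}
    - {"hand": 1,"tx": 0.18,"ty": 0.82,"tz": -0.3,"spin": 0}
    - {"hand": 1,"tx": 0.18,"ty": 0.82,"tz": -0.3,"spin": 0}
    - {"hand": 1,"tx": 0.18,"ty": 0.82,"tz": -0.3,"spin": 0}

```text
clock: 24.52
eef_pos: [432.6, 92.4, 261.9]
tcp_rot: [0.903, -3.007, -0.001]
force: [0.8, -1.1, 0.9]
gripper_width: 0.994
finger_force: 0.0
```

```bash
python3 - <<'E'
from h import *
from wp import W
s=env.sense();print(s["eef_pos"].round(1),s["tcp_rot"].round(2))
b=env.read_camera("wrist")[:,:,::-1].copy();cv2.imwrite("pics/w5.png",b);i=b.astype(int)
m=(i[:,:,2]<130)&(i[:,:,2]>i[:,:,0]+12)&(i[:,:,1]<80)
for c,st in blobs(m,40):
    u,v=376+c[0]*424/560,c[1]*424/560;print(c,st,b[int(c[1]),int(c[0])],"tray",W(u,v,16),"plate",W(u,v,102)[0])
E
```

```text
[432.6  92.4 261.9] [ 0.9  -3.01 -0.  ]
[202.  112.9] [149, 66, 109, 93, 5797] [ 57  68 107] tray (array([427.1, -10.4,  16. ]), np.float64(216.7), np.float64(-116.8)) plate [414.5   2.9 102. ]
[256.9 206.1] [246, 196, 23, 20, 338] [48 63 91] tray (array([481.2,  91. ,  16. ]), np.float64(101.9), np.float64(-115.5)) plate [456.6  81.8 102. ]
[353.2 348.6] [317, 313, 73, 70, 3975] [49 62 93] tray (array([573.8, 294. ,  16. ]), np.float64(121.3), np.float64(66.3)) plate [528.8 240.1 102. ]
```

Request:
jog_arm:
  deltas:
    - {"hand": 1,"tx": -0.06,"ty": 0.1,"tz": 0,"spin": -0.15}
    - {"hand": 1,"tx": -0.12,"ty": 0.2,"tz": 0,"spin": -0.3}
    - {"hand": 1,"tx": -0.14,"ty": 0.3,"tz": 0,"spin": -0.45}
    - {"hand": 1,"tx": -0.14,"ty": 0.4,"tz": 0,"spin": -0.6}
    - {"hand": 1,"tx": -0.14,"ty": 0.4,"tz": 0,"spin": -0.75}
    - {"hand": 1,"tx": -0.14,"ty": 0.4,"tz": 0,"spin": -0.75}
    - {"hand": 1,"tx": -0.14,"ty": 0.4,"tz": 0,"spin": -0.75}

```text
clock: 25.15
eef_pos: [398.9, 190.4, 263.8]
tcp_rot: [0.009, 3.14, 0.0]
force: [-0.5, 0.1, 0.8]
gripper_width: 0.999
finger_force: 0.0
```

```bash
python3 - <<'E'
from h import *
from wp import W
s=env.sense();print(s["eef_pos"].round(1),s["tcp_rot"].round(2))
b=env.read_camera("wrist")[:,:,::-1].copy();cv2.imwrite("pics/w6.png",b);i=b.astype(int)
m=(i[:,:,2]<130)&(i[:,:,2]>i[:,:,0]+12)&(i[:,:,1]<80)
for c,st in blobs(m,30):
    u,v=376+c[0]*424/560,c[1]*424/560;print(c,st,b[int(c[1]),int(c[0])],"tray",W(u,v,16),"plate",W(u,v,102)[0])
E
```

```text
[398.9 190.4 263.8] [0.01 3.14 0.  ]
[104.  194.5] [51, 162, 105, 66, 5022] [ 54  68 106] tray (array([425. ,  -6.7,  16. ]), np.float64(214.5), np.float64(-117.8)) plate [402.4  36.7 102. ]
[265. 198.] [260, 194, 13, 12, 50] [15 30 44] tray (array([430.1, 171.9,  16. ]), np.float64(95.6), np.float64(-173.3)) plate [406.4 175.9 102. ]
[189.5 235.5] [185, 231, 13, 12, 67] [38 44 66] tray (array([474.2,  84.2,  16. ]), np.float64(111.0), np.float64(-117.2)) plate [440.8 107.6 102. ]
[334.9 317.5] [299, 282, 74, 72, 4101] [37 48 79] tray (array([583.9, 255.4,  16. ]), np.float64(93.4), np.float64(50.9)) plate [526.3 241.1 102. ]
[228.2 331.3] [221, 325, 14, 12, 66] [44 56 88] tray (array([603.1, 122.4,  16. ]), np.float64(98.8), np.float64(-37.8)) plate [541.3 137.4 102. ]
```

All four small pralines are accounted for on the tray: about (430,172), about (478,88), and two on the +x/−y side. The large one is still on the plate. Handing in.

```bash
python3 -c "
from bench import env
print(env.finish_job())"
```

```text
the job is handed in; nothing more can be done
None
```

The job is handed in at about 25 s of the 72 s limit: all four small pralines are in the tray, only the large one is on the plate, the paddle stands foot down in the jar, and the bowl and mould have not moved.

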